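# Lock up the bento and hang up the serving tools

## Task

Finish the morning's bento: set every side-dish tub, without tipping it over, into the pocket of the blue box that fits it, all the way down, and swing all three latches fully shut, also one over a pocket left empty. Clear away as well: pull each serving tool out of the stand and hang it by its loop on a hook of the rack, leaving the pan, the soy dish and the jar where they are.

Things in the scene. Friction and masses are not known exactly. Their poses are not given: they have to be found in the camera images.
- bento: open pale blue plastic bento box, 128 mm (x) x 262 mm (y) x 52 mm high, fixed on a non-slip mat. Three pockets lie in a row along its y, all 116 mm long in x and 48 mm deep, 98, 78 and 62 mm wide from +y to -y; walls 6 mm. Origin: centre of its underside, z up; its +x side, away from the robot, carries the latches
- pocket_A (a point): centre of the floor of the widest pocket, +y end, for the large tub (98 mm wide in y, 116 mm long in x, 48 mm deep, rim 48 mm above this point); axes as the bento box. A seated tub's origin is at this point
- pocket_B (a point): centre of the floor of the middle pocket, for the medium tub (78 mm wide in y, 116 mm long in x, 48 mm deep, rim 48 mm above this point); axes as the bento box. A seated tub's origin is at this point
- pocket_C (a point): centre of the floor of the narrowest pocket, -y end, for the small tub (62 mm wide in y, 116 mm long in x, 48 mm deep, rim 48 mm above this point); axes as the bento box. A seated tub's origin is at this point
- latch_A (a joint): angle of pocket A's white latch, a plate 36 mm wide, 46 long, 5 thick: 0 shut, level over the tub's lid edge, pointing to the bento's -x; 1.57 straight up; to 2.1 leaning back. Hinge line along y, 68 mm in +x and 54 mm up from the pocket point. Stays where left; 1 N at the tip moves it. Shuts fully only over a seated tub or empty pocket; shut, it blocks the pocket
- latch_B (a joint): angle of pocket B's white latch, a plate 36 mm wide, 46 long, 5 thick: 0 shut, level over the tub's lid edge, pointing to the bento's -x; 1.57 straight up; to 2.1 leaning back. Hinge line along y, 68 mm in +x and 54 mm up from the pocket point. Stays where left; 1 N at the tip moves it. Shuts fully only over a seated tub or empty pocket; shut, it blocks the pocket
- latch_C (a joint): angle of pocket C's white latch, a plate 36 mm wide, 46 long, 5 thick: 0 shut, level over the tub's lid edge, pointing to the bento's -x; 1.57 straight up; to 2.1 leaning back. Hinge line along y, 68 mm in +x and 54 mm up from the pocket point. Stays where left; 1 N at the tip moves it. Shuts fully only over a seated tub or empty pocket; shut, it blocks the pocket
- tub_large: white side-dish tub with lid, 110 mm long (x) x 92 mm wide (y), lid (6 mm thick) top 50 mm up, about 202 g; below the lid it is 2 mm, in its lowest 14 mm 5 mm narrower all round. On the lid's middle a moulded grip, 34 mm long in x, 16 mm wide in y, 22 mm high (its top 72 mm up), to be pinched across y. The same after a half turn. Origin: centre of its underside, z up. May be absent
- tub_medium: white side-dish tub with lid, 110 mm long (x) x 72 mm wide (y), lid (6 mm thick) top 50 mm up, about 158 g; below the lid it is 2 mm, in its lowest 14 mm 5 mm narrower all round. On the lid's middle a moulded grip, 34 mm long in x, 16 mm wide in y, 22 mm high (its top 72 mm up), to be pinched across y. The same after a half turn. Origin: centre of its underside, z up. May be absent
- tub_small: white side-dish tub with lid, 110 mm long (x) x 56 mm wide (y), lid (6 mm thick) top 50 mm up, about 123 g; below the lid it is 2 mm, in its lowest 14 mm 5 mm narrower all round. On the lid's middle a moulded grip, 34 mm long in x, 16 mm wide in y, 22 mm high (its top 72 mm up), to be pinched across y. The same after a half turn. Origin: centre of its underside, z up. May be absent
- paddle: wooden rice paddle, blade 56 mm wide, 8 mm thick, 180 mm long over all, about 70 g, standing blade down in a slot of the stand. Its handle (20 mm wide) ends in a flat hanging loop, 36 mm wide (y) x 54 mm high (z) x 9 mm thick (x), hole 24 mm wide x 42 mm high. Origin: centre of the blade's lower end; z along the tool to the loop, x through the loop's hole. May be absent
- paddle_eye (a point): centre of the hole in the paddle's hanging loop, 153 mm above its origin
- turner: turner with slotted steel blade, 58 mm wide, 5 mm thick, black handle, 190 mm long over all, about 70 g, standing blade down in a slot of the stand. Its handle (20 mm wide) ends in a flat hanging loop, 36 mm wide (y) x 54 mm high (z) x 9 mm thick (x), hole 24 mm wide x 42 mm high. Origin: centre of the blade's lower end; z along the tool to the loop, x through the loop's hole. May be absent
- turner_eye (a point): centre of the hole in the turner's hanging loop, 163 mm above its origin
- scraper: white plastic scraper, blade 50 mm wide, 8 mm thick, 175 mm long over all, about 70 g, standing blade down in a slot of the stand. Its handle (20 mm wide) ends in a flat hanging loop, 36 mm wide (y) x 54 mm high (z) x 9 mm thick (x), hole 24 mm wide x 42 mm high. Origin: centre of the blade's lower end; z along the tool to the loop, x through the loop's hole. May be absent
- scraper_eye (a point): centre of the hole in the scraper's hanging loop, 148 mm above its origin
- stand: white tool stand, a fixed block 134 mm (x) x 90 mm (y) x 85 mm high with three slots in a row along its x, 42 mm apart, each 14 mm (x) x 65 mm (y) and 75 mm deep, in which the tools stand, x along its x. Origin: centre of its underside
- rack: fixed tool rack: wooden base (110 x 270 mm, 16 mm thick), two posts and a 10 mm rail along its y, 240 mm up, three hooks of 7 mm steel wire 80 mm apart that point to the rack's -x, towards the robot. Nothing stands above the rail. Origin: on the counter under the rail's middle, z up
- hook_A (a point): middle of the level arm of the rack's hook at its +y end, on the wire's axis, 240 mm above the counter, 34 mm before the rail; the arm reaches 26 mm farther to the rack's -x, where its tip turns up to 18 mm above this point; axes as the rack. A tool hangs with its loop round this arm, its loop's hole centre 17.5 mm below it
- hook_B (a point): middle of the level arm of the rack's hook at its middle, on the wire's axis, 240 mm above the counter, 34 mm before the rail; the arm reaches 26 mm farther to the rack's -x, where its tip turns up to 18 mm above this point; axes as the rack. A tool hangs with its loop round this arm, its loop's hole centre 17.5 mm below it
- hook_C (a point): middle of the level arm of the rack's hook at its -y end, on the wire's axis, 240 mm above the counter, 34 mm before the rail; the arm reaches 26 mm farther to the rack's -x, where its tip turns up to 18 mm above this point; axes as the rack. A tool hangs with its loop round this arm, its loop's hole centre 17.5 mm below it
- pan: steel tamagoyaki pan, 125 x 165 x 34 mm with a 150 mm handle to +y, at the far side; leave it alone. Origin: centre of the pan's underside
- soy_dish: white ceramic soy dish, 90 mm across, 20 mm high; leave it alone. Origin: centre of its underside
- furikake: small jar, 54 mm across, 85 mm high; leave it alone. Origin: centre of its underside

How it is judged:
At the end, for the whole second after the job is handed in: Each tub present is in its own pocket (within 8 mm of its centre, at most 5 mm up, level within 0.08 rad); all three latches below 0.12 rad; each tool present hangs on a hook (loop hole within 35 mm of the hook arm's middle, upright within 0.35 rad, lower end over 30 mm up) (horizontal distance between tub_large and pocket_A below 0.008 m and z of tub_large in the frame of pocket_A below 0.005 m and angle between each of tub_large, tub_medium, tub_small's own z axis and vertical below 0.08 rad and linear speed of each of tub_large, tub_medium, tub_small below 0.03 m/s and horizontal distance between tub_medium and pocket_B below 0.008 m and z of tub_medium in the frame of pocket_B below 0.005 m and horizontal distance between tub_small and pocket_C below 0.008 m and z of tub_small in the frame of pocket_C below 0.005 m and value of joint each of latch_A, latch_B, latch_C below 0.12 rad and (distance between paddle_eye and hook_A below 0.035 m or distance between paddle_eye and hook_B below 0.035 m or distance between paddle_eye and hook_C below 0.035 m) and angle between each of paddle, turner, scraper's own z axis and vertical below 0.35 rad and linear speed of each of paddle, turner, scraper below 0.3 m/s and height (world z) of each of paddle, turner, scraper above 0.03 m and (distance between turner_eye and hook_A below 0.035 m or distance between turner_eye and hook_B below 0.035 m or distance between turner_eye and hook_C below 0.035 m) and (distance between scraper_eye and hook_A below 0.035 m or distance between scraper_eye and hook_B below 0.035 m or distance between scraper_eye and hook_C below 0.035 m)); the robot touches nothing.
It fails at once if the pan is pushed more than 3 cm from its place (distance of pan from where it was at the start of the episode above 0.03 m).
It fails at once if the soy dish is pushed more than 3 cm from its place (distance of soy_dish from where it was at the start of the episode above 0.03 m).
It fails at once if the jar is pushed more than 3 cm from its place (distance of furikake from where it was at the start of the episode above 0.03 m).
It fails at once if a tub is tipped past 45 degrees, so that its food spills (angle between any of tub_large, tub_medium, tub_small's own z axis and vertical above 0.8 rad).
Of tub_large, tub_medium, tub_small only 2 to 3 are there at a start; the rules pass over those that are not, and their reading is None.
Of paddle, turner, scraper only 1 to 2 are there at a start; the rules pass over those that are not, and their reading is None.
At some moment in a run one of tub_large, tub_medium, tub_small may be knocked a few centimetres aside while the robot is not near it.
It also fails if it takes over 210 s, if anything falls off the work surface, if the arm or the gripper's body presses on something with over 40 N, if the wrist force passes 120 N, or if a joint passes its speed limit or range.

## Robot

A 6-joint arm with a two-finger parallel gripper is mounted at the origin on the work surface. World frame = base frame: x ahead of the robot, y to its left, z up, the work surface at z = 0. Lengths are in m, angles in rad, forces in N, time in s.
With the tool pointing down it reaches from about 0.375 to 0.975 m from the base axis. Payload 3.8 kg.
Tool frame: the origin (TCP) lies midway between the tips of the shut fingers; the grasp point (between the pads) lies 19 mm behind it; z points along the fingers, y is the line along which they close (so a half turn about z gives the same grasp; the last joint's range is limited). The gripper opens to 88 mm and grips with 3 to 60 N. Pads are 18 mm wide; open, the fingers measure 123 mm over their backs; the gripper's body (75 mm by 187 mm) begins 45 mm behind the grasp point.
Start: joints at [-0.037, 0.264, 1.604, -0, 1.274, -0.037], TCP at [0.675, -0, 0.211] pointing down, gripper open.
Joint ranges: [-2.63, 2.63], [-0.94, 2.18], [0.31, 2.57], [-1.31, 4.45], [0, 2.66], [-2.55, 2.55]. Speed limits (rad/s): [2.57, 2.57, 3.14, 3.14, 3.14, 3.14].

## Interface

Orientations are given as a 3x3 rotation matrix whose columns are the frame's x, y, z axes.
In Python, from cell import env, imaging, ticket gives the robot as it stands. The module is installed in compiled form; this text tells all that it offers.
- The arm moves only by the tool jog_arm, never from a script. Its argument "series" is a list of rows, each a list of 7 numbers: the shift along the tool's x, y, z in units of 0.06 m (1.0 is 0.06 m), then the turn, a rotation vector about the tool's x, y, z in units of 0.12 rad (1.0 is 0.12 rad), then the closure, from 0 (fully open) to 1 (shut). A call has 1 to 20 rows; each row shifts and turns the commanded pose from where the row before left it, along the tool's axes as they then stand; what a row does not reach is not made up. A row lasts 1/8 s, in which the tool goes at most 62.5 mm and 10.7 degrees, less where a joint would pass 70% of its speed; a pose out of reach is approached as far as the arm can. A call with a number of a shift or a turn outside -1 to 1 is refused whole. A call with a gripper value outside its range is refused whole. The fingers move at their own pace and stop on an object; "newtons" is the grip in N (left out, the last holds). Time passes only in rows, so rows that do not move let the fingers close. It gives the time, the measured TCP pose, the force, the opening and the grip force at its end, in the units of the state.
- env.get_state(): the state, without advancing time (a new reading comes with each control period).
- imaging.grab_frame(name): name is "scene" or "side" or "wrist"; returns the picture (420x560x3 uint8, blue, green, red); there is no depth.
- imaging.camera_model(name): a dict with "camera_matrix" (3x3 intrinsics, pixels), "T" (4x4, takes a point from camera to world coordinates); the wrist camera has in their place "tool_from_camera" (4x4, takes a point from camera to tool coordinates, whose origin is the TCP and whose axes are the flange's). Camera axes: x right, y up, looking along -z (the intrinsics and any distortion apply to the point x, -y, -z); pixel columns grow to the right and rows downward; lengths in m; the calibration is good to about 2 mm. A picture is of the moment at which its call begins: read the wrist's pose just before it. camera_model takes no time and is no camera call.
- ticket.sign_off(): hands the job in; it is judged then, once.
The state is a dict: "clock": time; "joint_positions": joint angles; "qd": joint speeds; "tau": joint torques, N m; "ee_pos": TCP position; "ee_rot": TCP orientation; "wrist_force": force on the tool from outside, world axes, zero at the start; "moment": the same for the moment, N m; "width": finger opening in m; "grasp_force": force on a finger pad.
Only numpy, scipy, OpenCV 4.12 (cv2) and the standard library are available. Lean on these libraries where they do the work, as an engineer would, in place of code of your own. Each camera call takes 0.05 s, during which the arm holds its last target. There are 200 camera calls.

## Working session

There is one attempt and no reset: what is moved stays moved. The work goes in short steps, Python scripts to look and compute and a tool call to move; the robot and the scene stay as the last step left them, time stands still between calls to the robot, and variables do not carry over. Pictures are saved under pics/ and viewed, at most 14 in all, crops included, and the job is handed in when it is done.

Besides the shell and the picture viewer there is one more tool, called after ">>>" as name([rows], argument=value, ...), one row to a line, values as JSON. jog_arm: Moves the arm, as the interface text tells. Its arguments: {"type":"object","properties":{"series":{"type":"array","items":{"type":"array","items":{"type":"number"}}},"newtons":{"type":"number"}},"required":["series"]}

```bash
mkdir -p pics
cat > h.py <<'E'
import numpy as np, cv2
from cell import env, imaging, ticket
def grab(n):
    s=env.get_state(); im=np.array(imaging.grab_frame(n)); m=imaging.camera_model(n)
    K=np.array(m["camera_matrix"]); 
    if "T" in m: T=np.array(m["T"])
    else:
        W=np.eye(4);W[:3,:3]=s["ee_rot"];W[:3,3]=s["ee_pos"];T=W@np.array(m["tool_from_camera"])
    return im,K,T,m
def ray(K,T,uv):
    d=np.linalg.inv(K)@np.array([uv[0],uv[1],1.0]); d=np.array([d[0],-d[1],-d[2]])
    return T[:3,3],T[:3,:3]@d
def onz(K,T,uv,z):
    o,d=ray(K,T,uv); return o+d*(z-o[2])/d[2]
def proj(K,T,p):
    c=np.linalg.inv(T)@np.append(p,1); q=K@np.array([c[0],-c[1],-c[2]]); return q[:2]/q[2]
E
python3 - <<'E'
from h import *
for n in ("scene","side","wrist"):
    im,K,T,m=grab(n); cv2.imwrite(f"pics/{n}0.png",im)
    print(n,m.keys(),np.round(K,1).tolist(),np.round(T,3).tolist())
s=env.get_state(); print(s["clock"],s["ee_pos"],np.round(s["ee_rot"],3),s["width"])
E
```

```text
scene dict_keys(['camera_matrix', 'T']) [[457.5, 0.0, 272.7], [0.0, 457.5, 206.7], [0.0, 0.0, 1.0]] [[0.532, -0.599, 0.598, 1.197], [0.847, 0.371, -0.381, -0.395], [0.006, 0.709, 0.705, 0.898], [0.0, 0.0, 0.0, 1.0]]
side dict_keys(['camera_matrix', 'T']) [[412.8, 0.0, 280.6], [0.0, 412.8, 206.6], [0.0, 0.0, 1.0]] [[0.864, 0.361, -0.351, 0.213], [-0.503, 0.615, -0.607, -0.619], [-0.004, 0.701, 0.713, 0.897], [0.0, 0.0, 0.0, 1.0]]
wrist dict_keys(['camera_matrix', 'tool_from_camera']) [[306.0, 0.0, 277.9], [0.0, 306.0, 207.3], [0.0, 0.0, 1.0]] [[1.0, -0.001, 0.002, 0.675], [0.001, 0.959, 0.284, 0.073], [-0.002, -0.284, 0.959, 0.384], [0.0, 0.0, 0.0, 1.0]]
0.15 [6.74390013e-01 4.83788418e-05 2.10266962e-01] [[-0.     1.    -0.002]
 [ 1.     0.     0.   ]
 [ 0.    -0.002 -1.   ]] 0.08813523527169698
```

View pics/scene0.png

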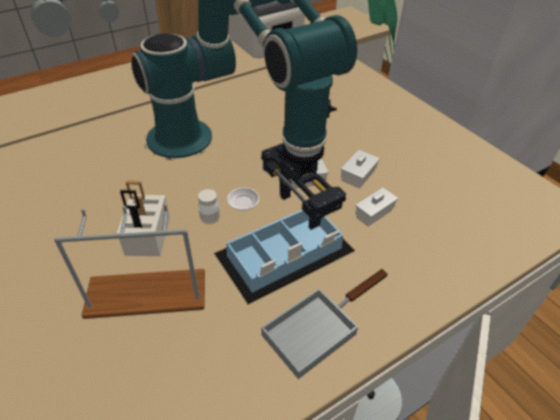

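View pics/side0.png

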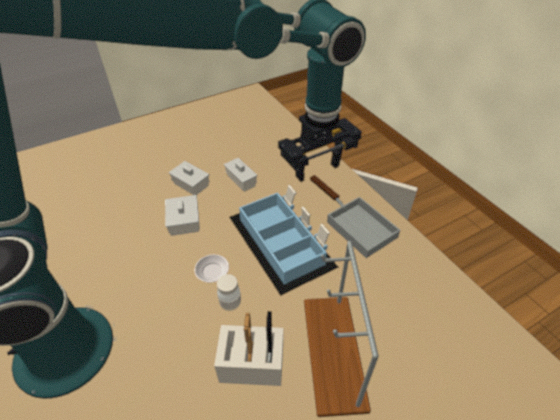

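The scene and side views show three tubs at side px (182,214), (190,177) and (241,173). The paddle and turner are in the stand at about (250,350), with the rack at (335,340) and the bento at (283,240). The latches are up and the third slot is empty. Next I'll enlarge these for corner pixels.

Run:
```python
import cv2
im=cv2.imread("pics/side0.png")
cv2.imwrite("pics/s1.png",cv2.resize(im[150:300,155:345],None,fx=4,fy=4,interpolation=cv2.INTER_CUBIC))
cv2.imwrite("pics/s2.png",cv2.resize(im[235:415,200:400],None,fx=3.3,fy=3.3,interpolation=cv2.INTER_CUBIC))
im=cv2.imread("pics/scene0.png")
cv2.imwrite("pics/c2.png",cv2.resize(im[165:315,55:255],None,fx=4,fy=4,interpolation=cv2.INTER_CUBIC))
```

```text
(no output)
```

View pics/s1.png

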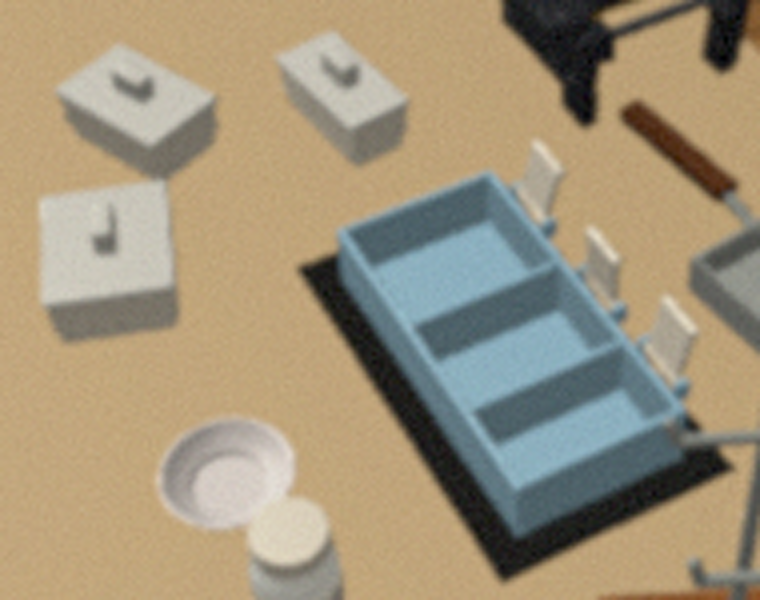

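View pics/s2.png

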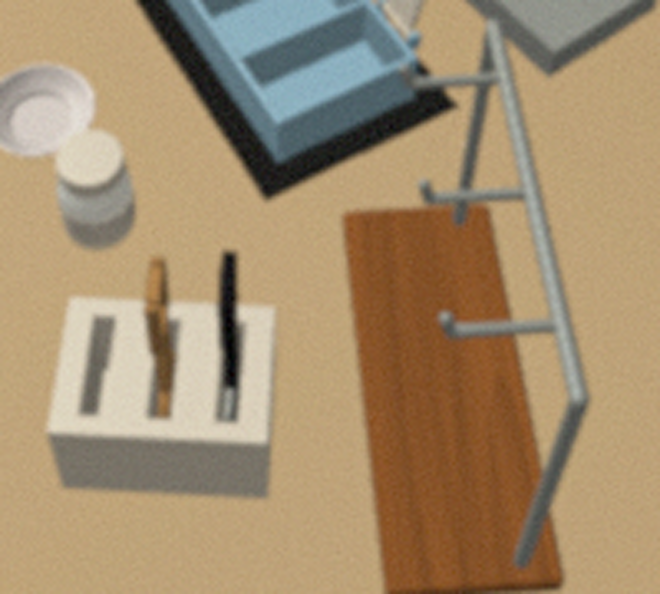

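View pics/c2.png

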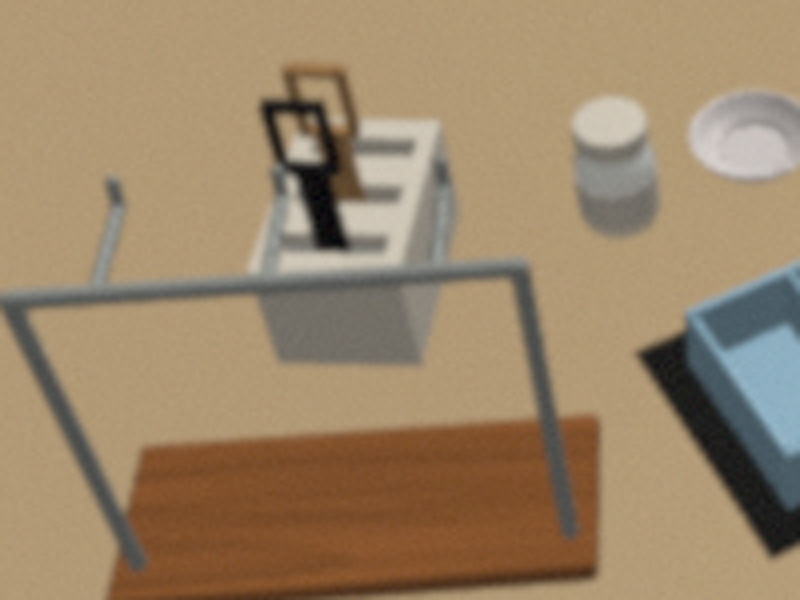

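The crops show clear lid, rim and stand corners, plus hook tips at s2 (425,183), (447,317) and (410,80). Next I'll cast rays through these points.

Run:
```python
from h import *
m=imaging.camera_model("side");K=np.array(m["camera_matrix"]);T=np.array(m["T"])
def f(pts,u0,v0,s,z): return np.array([onz(K,T,((x+.5)/s-.5+u0,(y+.5)/s-.5+v0),z)[:2] for x,y in pts])
def rect(name,P):
    (c,wh,a)=cv2.minAreaRect((P*1000).astype(np.float32)); print(name,"c",P.mean(0).round(4),"sides",[round(float(np.linalg.norm(P[i]-P[(i+1)%4])),4) for i in range(4)],"dirs deg",[round(float(np.degrees(np.arctan2(*(P[(i+1)%4]-P[i])[::-1]))),1) for i in range(4)])
rect("L",f([(40,199),(163,180),(172,287),(41,306)],155,150,4,.05))
rect("M",f([(120,43),(216,96),(150,150),(57,92)],155,150,4,.05))
rect("S",f([(333,31),(409,99),(357,131),(278,57)],155,150,4,.05))
rect("bento",f([(340,233),(490,174),(683,405),(515,487)],155,150,4,.052))
rect("stand",f([(70,298),(276,307),(268,443),(50,434)],200,235,3.3,.085))
print("slots",f([(168,415),(228,418),(98,365),(165,368),(230,372)],200,235,3.3,.085).round(4).tolist())
rect("base",f([(345,213),(490,205),(562,583),(386,592)],200,235,3.3,.016))
print("rail ends",f([(490,25),(580,398)],200,235,3.3,.24).round(4).tolist(),"roots",f([(497,77),(523,196),(556,327)],200,235,3.3,.24).round(4).tolist(),"tips",f([(408,80),(425,186),(446,317)],200,235,3.3,.255).round(4).tolist())
print("paddle eye",f([(157,290)],200,235,3.3,.16).round(4),"turner",f([(229,283)],200,235,3.3,.17).round(4))
m=imaging.camera_model("scene");K=np.array(m["camera_matrix"]);T=np.array(m["T"])
print("scene:");rect("stand",f([(440,122),(403,268),(250,268),(290,122)],55,165,4,.085))
print("rail",f([(8,300),(521,267)],55,165,4,.24).round(4).tolist(),"eyes turner",f([(300,137)],55,165,4,.173).round(4).tolist(),"paddle",f([(320,97)],55,165,4,.163).round(4).tolist(),"tip",f([(113,182),(278,172),(440,172)],55,165,4,.255).round(4).tolist())
```

```text
L c [0.3765 0.2356] sides [0.0895, 0.1097, 0.0895, 0.1074] dirs deg [-17.5, -108.7, 161.0, 71.3]
M c [0.4547 0.3752] sides [0.108, 0.075, 0.1068, 0.0722] dirs deg [-67.7, -154.6, 110.8, 26.5]
S c [0.6035 0.3096] sides [0.1069, 0.0532, 0.1122, 0.0531] dirs deg [-82.5, -166.2, 97.6, 8.0]
bento c [0.5851 0.0287] sides [0.123, 0.2518, 0.1268, 0.2537] dirs deg [-0.6, -90.1, -179.7, 89.1]
stand c [ 0.3535 -0.2454] sides [0.1345, 0.0894, 0.1322, 0.0902] dirs deg [-33.1, -123.6, 147.3, 57.9]
slots [[0.3407, -0.2729], [0.3714, -0.2931], [0.3175, -0.222], [0.3529, -0.2451], [0.3869, -0.268]]
base c [ 0.5235 -0.3153] sides [0.1086, 0.2661, 0.1076, 0.2646] dirs deg [-26.7, -117.4, 152.4, 62.9]
rail ends [[0.6039, -0.2184], [0.4977, -0.435]] roots [[0.5832, -0.2532], [0.5454, -0.3274], [0.5115, -0.3989]] tips [[0.5284, -0.2369], [0.4953, -0.3018], [0.4598, -0.3713]]
paddle eye [[ 0.3583 -0.2337]] turner [[ 0.395  -0.2563]]
scene:
stand c [ 0.3534 -0.2439] sides [0.1267, 0.0909, 0.1267, 0.0965] dirs deg [-32.5, -121.8, 150.0, 58.2]
rail [[0.4983, -0.4345], [0.6069, -0.2196]] eyes turner [[0.3889, -0.267]] paddle [[0.3511, -0.2434]] tip [[0.4627, -0.3706], [0.4987, -0.2994], [0.541, -0.2312]]
```

View pics/wrist0.png

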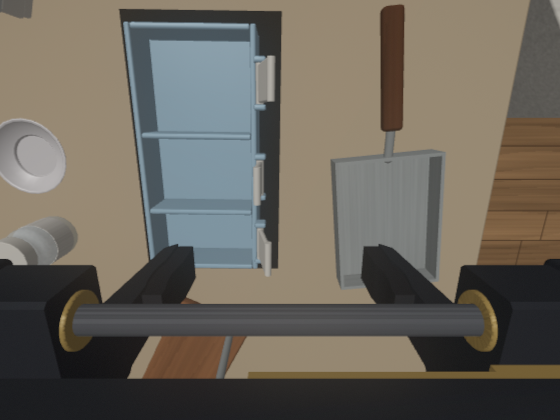

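The wrist view shows the bento lit from above (rim corners about (130,25) to (256,268)), with latches up on its right side, and the gripper clear. The sizes agree with those given (stand 134x90, lids 110x92, 110x72 and 110x55). So I'll move above the turner now.

>>> jog_arm([
  [0,0,-0.6,0,0,0,0],
  [0,0,-0.6,0,0,0,0],
  [-0.64,-0.68,0,0,0,0,0],
  [-0.64,-0.68,0,0,0,0,0],
  [-0.64,-0.68,0,0,0,0,0],
  [-0.64,-0.68,0,0,0,0,0],
  [-0.64,-0.68,0,0,0,0,0],
  [-0.64,-0.68,0,0,0,0,0],
  [-0.64,-0.68,0,0,0,0,0],
  [0,0,0,0,0,-1,0],
  [0,0,0,0,0,-1,0],
  [0,0,0,0,0,-1,0],
  [0,0,0,0,0,-1,0],
  [0,0,0,0,0,-1,0],
  [0,0,0,0,0,-1,0],
  [0,0,0,0,0,-1,0],
  [0,0,0,0,0,-1,0],
  [0,0,0,0,0,-0.33,0],
  [0,0,0,0,0,0,0],
])

```text
clock: 2.52
ee_pos: [0.3892, -0.2687, 0.283]
ee_rot: [[-0.841, 0.541, -0.0], [0.541, 0.841, 0.0], [0.0, 0.0, -1.0]]
wrist_force: [0.2, 0.0, -0.1]
width: 0.0884
grasp_force: 0.0
```

```bash
cat >> h.py <<'E'
def st():
    s=env.get_state();R=np.array(s["ee_rot"]);
    print("t",round(s["clock"],2),"p",np.round(s["ee_pos"],4),"th",round(float(np.degrees(np.arctan2(R[1,1],R[0,1]))),1),"R",np.round(R,3).tolist(),"q",np.round(s["joint_positions"],2),"w",round(s["width"],4),"F",np.round(s["wrist_force"],1),"g",np.round(s["grasp_force"],1)); return s
def go(s,p,th=None):
    "tool-frame shift units to p, and turn units to pinch angle th (deg)"
    R=np.array(s["ee_rot"]); print("shift units",np.round(R.T@(np.array(p)-s["ee_pos"])/.06,2),"then turn z units", None if th is None else round(-((th-np.degrees(np.arctan2(R[1,1],R[0,1]))+90)%180-90)/57.2958/.12,2))
def lids(n,thr=None):
    im,K,T,m=grab(n); hsv=cv2.cvtColor(im,cv2.COLOR_BGR2HSV)
    mask=((hsv[...,1]<40)&(hsv[...,2]>(thr or 165))).astype(np.uint8)*255
    mask=cv2.morphologyEx(mask,cv2.MORPH_OPEN,np.ones((3,3)))
    cs,_=cv2.findContours(mask,cv2.RETR_EXTERNAL,cv2.CHAIN_APPROX_NONE)
    for c in cs:
        if cv2.contourArea(c)<200: continue
        P=np.array([onz(K,T,q,.05)[:2]*1000 for q in c.reshape(-1,2).astype(float)],np.float32)
        r=cv2.minAreaRect(P); b=cv2.boxPoints(r); e1=b[1]-b[0];e2=b[2]-b[1]
        if np.linalg.norm(e1)<np.linalg.norm(e2): e1,e2=e2,e1
        a=np.degrees(np.arctan2(e2[1],e2[0])); a=(a+90)%180-90
        print(n,"px",c.reshape(-1,2).mean(0).round(),"c",np.round(r[0],1),"size",round(float(np.linalg.norm(e1)),1),round(float(np.linalg.norm(e2)),1),"pinch",round(float(a),1))
E
python3 - <<'E'
from h import *
s=st(); go(s,[.389,-.267,.27],57.3)
im,K,T,m=grab("wrist"); cv2.imwrite("pics/w1.png",im)
for n,p in dict(te=[.389,-.267,.173],pe=[.3535,-.2447,.163],hc=[.4829,-.3834,.24],hct=[.4596,-.3718,.25]).items(): print(n,proj(K,T,np.array(p)).round())
for t in (150,165,180): print(t); lids("side",t)
E
```

```text
t 2.52 p [ 0.3892 -0.2687  0.283 ] th 57.2 R [[-0.841, 0.541, -0.0], [0.541, 0.841, 0.0], [0.0, 0.0, -1.0]] q [-0.66 -0.16  1.92 -0.    1.39 -1.66] w 0.0884 F [ 0.2  0.  -0.1] g 0.0
shift units [0.02 0.02 0.22] then turn z units -0.01
te [279. 195.]
pe [279. 149.]
hc [225. 371.]
hct [218. 355.]
150
side px [253. 348.] c [ 357.8 -229.8] size 138.5 94.9 pinch 56.9
side px [219. 280.] c [378.9 -30.8] size 153.2 82.9 pinch 12.0
side px [362. 298.] c [ 648.7 -241.6] size 311.2 12.0 pinch -26.8
side px [363. 227.] c [784.7 -75.9] size 137.4 93.7 pinch 5.1
side px [181. 210.] c [377.8 236.2] size 116.6 90.7 pinch -18.5
side px [188. 174.] c [453.  374.3] size 110.9 73.6 pinch 22.6
165
side px [253. 348.] c [ 358.2 -229.4] size 138.4 94.1 pinch 57.2
side px [363. 308.] c [ 634.6 -267.7] size 251.7 8.5 pinch -26.6
side px [217. 274.] c [383.1 -18. ] size 117.2 83.7 pinch 27.4
side px [361. 228.] c [784.4 -76.4] size 132.2 86.5 pinch 5.8
side px [181. 211.] c [378.1 234.6] size 110.0 90.5 pinch -18.0
side px [188. 174.] c [453.4 375.4] size 107.8 72.0 pinch 22.7
180
side px [253. 348.] c [ 358.2 -229.2] size 138.5 93.2 pinch 56.8
side px [218. 274.] c [385.5 -19. ] size 108.8 83.4 pinch 30.7
side px [181. 210.] c [377.7 235.9] size 108.7 90.8 pinch -18.6
side px [188. 173.] c [453.5 376.2] size 107.6 71.2 pinch 22.7
```

View pics/w1.png

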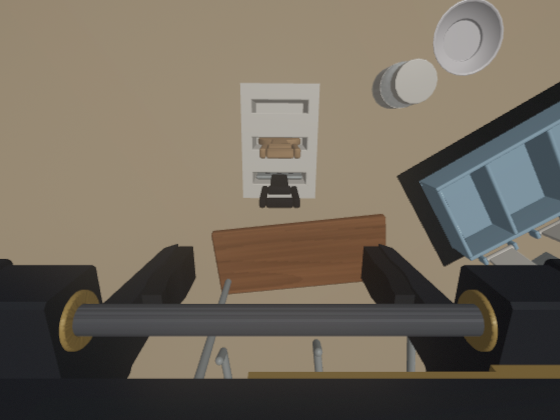

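The turner loop is at (280,197) and the paddle loop at (280,148), both where predicted. The hook C tip at (222,356) is also as predicted. I'll descend, pinch and lift.

>>> jog_arm([
  [0,0,0.54,0,0,0,0],
  [0,0,0.54,0,0,0,0],
  [0,0,0.54,0,0,0,0],
  [0,0,0.53,0,0,0,0],
  [0,0,0,0,0,0,0],
  [0,0,0,0,0,0,1],
  [0,0,0,0,0,0,1],
  [0,0,0,0,0,0,1],
  [0,0,0,0,0,0,1],
  [0,0,0,0,0,0,1],
  [0,0,0,0,0,0,1],
  [0,0,-0.4,0,0,0,1],
  [0,0,-0.4,0,0,0,1],
  [0,0,-0.4,0,0,0,1],
  [0,0,-0.4,0,0,0,1],
  [0,0,0,0,0,0,1],
], newtons=40)

```text
clock: 4.72
ee_pos: [0.3905, -0.2697, 0.2522]
ee_rot: [[-0.841, 0.541, 0.003], [0.541, 0.841, -0.003], [-0.004, -0.0, -1.0]]
wrist_force: [0.4, -0.3, -0.6]
width: 0.0354
grasp_force: 40.0
```

>>> jog_arm([
  [-0.4,0,0,0,0,0,1],
  [-0.4,0,0,0,0,0,1],
  [0,0,0,0,0,-0.46,1],
  [0,0,0,0,0,-0.45,1],
  [-0.21,-0.34,0,0,0,0,1],
  [-0.21,-0.34,0,0,0,0,1],
  [0,-0.33,0.17,0,0,0,1],
  [0,0,0.17,0,0,0,1],
  [0,0,0,0,0,0,1],
])

```text
clock: 5.85
ee_pos: [0.4241, -0.3595, 0.2278]
ee_rot: [[-0.895, 0.447, -0.003], [0.447, 0.895, 0.003], [0.004, 0.001, -1.0]]
wrist_force: [-0.5, 0.8, 0.2]
width: 0.0355
grasp_force: 40.0
```

Run:
```python
from h import *
s=st(); go(s,[.4292,-.3566,.230],63.5)
a,K,T,m=grab("side"); b,K2,T2,m=grab("scene")
A=cv2.resize(a[270:400,255:385],(400,400),interpolation=cv2.INTER_CUBIC);B=cv2.resize(b[160:290,40:170],(400,400),interpolation=cv2.INTER_CUBIC)
cv2.imwrite("pics/h1.png",np.hstack([A,B]))
e=np.array([.4292,-.3566,.249])
print(proj(K,T,e),proj(K2,T2,e))
```

```text
t 5.85 p [ 0.4241 -0.3595  0.2278] th 63.5 R [[-0.895, 0.447, -0.003], [0.447, 0.895, 0.003], [0.004, 0.001, -1.0]] q [-0.75  0.03  1.84  0.    1.28 -1.86] w 0.0355 F [-0.5  0.8  0.2] g 40.0
shift units [-0.05  0.08 -0.04] then turn z units -0.01
[314.55978957 333.95972248] [ 85.95991291 199.67655742]
```

View pics/h1.png

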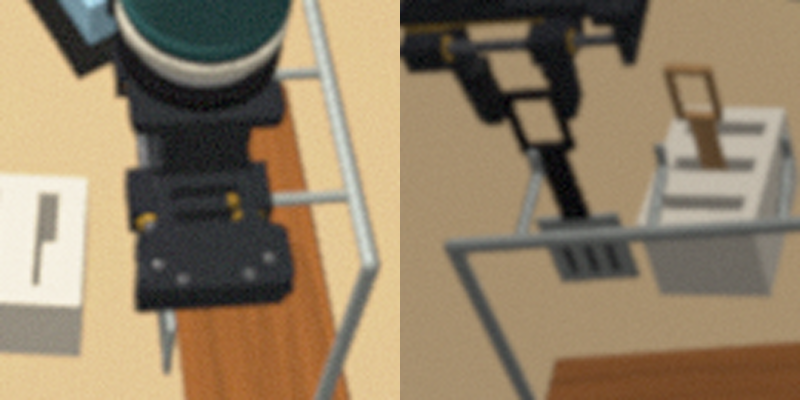

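The scene half shows the turner held upright with its loop around (537,120), facing hook C; that fits the prediction to about 1 px. Now I'll thread it on.

>>> jog_arm([
  [0,0.08,-0.04,0,0,0,1],
  [-0.15,0,0,0,0,0,1],
  [-0.15,0,0,0,0,0,1],
  [-0.15,0,0,0,0,0,1],
  [-0.15,0,0,0,0,0,1],
  [-0.15,0,0,0,0,0,1],
  [-0.15,0,0,0,0,0,1],
  [-0.15,0,0,0,0,0,1],
  [0,0,0,0,0,0,1],
])

```text
clock: 7.08
ee_pos: [0.4844, -0.3843, 0.2322]
ee_rot: [[-0.895, 0.446, -0.0], [0.446, 0.895, 0.0], [0.0, 0.0, -1.0]]
wrist_force: [0.3, -0.1, -1.1]
width: 0.0357
grasp_force: 40.0
```

Run:
```python
from h import *
s=st(); go(s,[.4829,-.3834,.230],63.5)
b,K2,T2,m=grab("scene")
cv2.imwrite("pics/h2.png",cv2.resize(b[160:290,40:200],None,fx=4,fy=4,interpolation=cv2.INTER_CUBIC))
```

```text
t 7.08 p [ 0.4844 -0.3843  0.2322] th 63.5 R [[-0.895, 0.446, -0.0], [0.446, 0.895, 0.0], [0.0, 0.0, -1.0]] q [-0.71  0.15  1.71  0.    1.29 -1.82] w 0.0357 F [ 0.3 -0.1 -1.1] g 40.0
shift units [0.03 0.   0.04] then turn z units 0.01
```

View pics/h2.png

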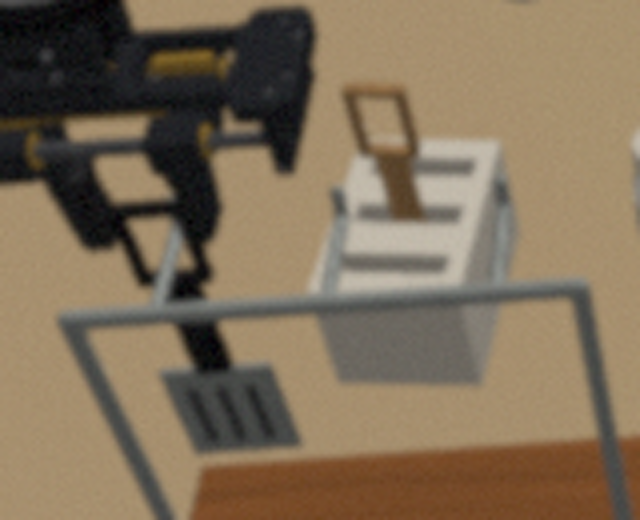

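The wire passes through the loop near (175,240). I'll lower it, release, and go back above the paddle.

>>> jog_arm([
  [0,0,0.15,0,0,0,1],
  [0,0,0.15,0,0,0,1],
  [0,0,0.13,0,0,0,1],
  [0,0,0,0,0,0,1],
  [0,0,0,0,0,0,0.35],
  [0,0,0,0,0,0,0.35],
  [0,0,0,0,0,0,0.35],
  [0,0,-0.4,0,0,0,0.35],
  [0,0,-0.5,0,0,0,0.35],
  [0,0,-0.5,0,0,0,0.35],
  [0.5,0.4,0,0,0,0,0],
  [0.7,0.6,0,0,0,0,0],
  [0.7,0.6,0,0,0,0,0],
  [0.7,0.6,0,0,0,0,0],
  [0,0,0,0,0,0.45,0],
  [0,0,0,0,0,0.45,0],
  [0,0,0,0,0,0,0],
])

```text
clock: 9.25
ee_pos: [0.4031, -0.1962, 0.291]
ee_rot: [[-0.842, 0.539, 0.001], [0.539, 0.842, -0.001], [-0.001, 0.0, -1.0]]
wrist_force: [0.3, 0.2, 0.4]
width: 0.0882
grasp_force: 0.0
```

Run:
```python
from h import *
s=st(); go(s,[.3535,-.2447,.144],57.3)
b,K2,T2,m=grab("scene"); c,_,_,_=grab("wrist")
cv2.imwrite("pics/h3.png",np.hstack([cv2.resize(b[160:310,40:200],(427,400),interpolation=cv2.INTER_CUBIC),cv2.resize(c[80:380,140:420],(373,400))]))
```

```text
t 9.25 p [ 0.4031 -0.1962  0.291 ] th 57.4 R [[-0.842, 0.539, 0.001], [0.539, 0.842, -0.001], [-0.001, 0.0, -1.0]] q [-0.51 -0.22  1.95 -0.    1.41 -1.51] w 0.0882 F [0.3 0.2 0.4] g 0.0
shift units [ 0.26 -1.13  2.45] then turn z units 0.01
```

View pics/h3.png

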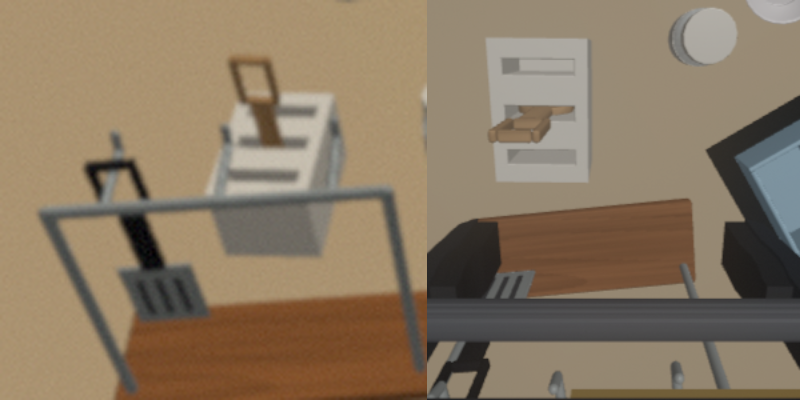

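The turner hangs on hook C. Next I'll take the paddle.

>>> jog_arm([
  [0.14,-0.56,0,0,0,0,0],
  [0.14,-0.56,0,0,0,0,0],
  [0,0,0.6,0,0,0,0],
  [0,0,0.6,0,0,0,0],
  [0,0,0.6,0,0,0,0],
  [0,0,0.65,0,0,0,0],
  [0,0,0,0,0,0,0],
  [0,0,0,0,0,0,1],
  [0,0,0,0,0,0,1],
  [0,0,0,0,0,0,1],
  [0,0,0,0,0,0,1],
  [0,0,0,0,0,0,1],
  [0,0,0,0,0,0,1],
  [0,0,-0.4,0,0,0,1],
  [0,0,-0.4,0,0,0,1],
  [0,0,-0.4,0,0,0,1],
  [0,0,-0.45,0,0,0,1],
  [0,0,0,0,0,0,1],
])

```text
clock: 11.6
ee_pos: [0.3539, -0.2448, 0.2445]
ee_rot: [[-0.842, 0.54, 0.003], [0.54, 0.842, -0.003], [-0.004, -0.0, -1.0]]
wrist_force: [1.2, -0.8, -1.5]
width: 0.0352
grasp_force: 40.0
```

Run:
```python
from h import *
s=st(); go(s,[.5006,-.2134,.230],63.5)
R=np.array(s["ee_rot"]);p=np.array(s["ee_pos"])
th=np.radians(63.5);X=np.array([-np.sin(th),np.cos(th)]);Y=np.array([np.cos(th),np.sin(th)])
d=np.array([.5543,-.2402])-X*-.060-p[:2]
print("post-turn units x,y",d@X/.06,d@Y/.06)
b,K2,T2,m=grab("scene");cv2.imwrite("pics/h4.png",cv2.resize(b[120:300,40:240],None,fx=3,fy=3))
```

```text
t 11.6 p [ 0.3539 -0.2448  0.2445] th 57.3 R [[-0.842, 0.54, 0.003], [0.54, 0.842, -0.003], [-0.004, -0.0, -1.0]] q [-0.66 -0.24  2.05  0.    1.32 -1.66] w 0.0352 F [ 1.2 -0.8 -1.5] g 40.0
shift units [-1.78  1.76  0.25] then turn z units -0.89
post-turn units x,y -1.9557875516017103 1.5585316094269672
```

>>> jog_arm([
  [0,0,0,0,0,-0.45,1],
  [0,0,0,0,0,-0.44,1],
  [0,0.5,0,0,0,0,1],
  [0,0.55,0,0,0,0,1],
  [-0.25,0.5,0,0,0,0,1],
  [-0.5,0,0,0,0,0,1],
  [-0.6,0,0,0,0,0,1],
  [-0.6,0,0.2,0,0,0,1],
  [0,0,0,0,0,0,1],
  [0,0,0,0,0,0,1],
])

```text
clock: 12.9
ee_pos: [0.4976, -0.2123, 0.2286]
ee_rot: [[-0.895, 0.447, -0.003], [0.447, 0.895, 0.002], [0.004, -0.0, -1.0]]
wrist_force: [0.1, -0.3, -0.2]
width: 0.0353
grasp_force: 40.0
```

Run:
```python
from h import *
s=st(); go(s,[.5006,-.2134,.232],63.5); go(s,[.5543,-.2402,.232])
a,K,T,m=grab("side"); b,K2,T2,m=grab("scene")
A=cv2.resize(a[220:350,255:385],(400,400),interpolation=cv2.INTER_CUBIC);B=cv2.resize(b[160:290,100:230],(400,400),interpolation=cv2.INTER_CUBIC)
cv2.imwrite("pics/h5.png",np.hstack([A,B]))
e=np.array(s["ee_pos"])+[0,0,.019]
print(proj(K2,T2,e),proj(K2,T2,np.array([.531,-.2286,.255])))
```

```text
t 12.9 p [ 0.4976 -0.2123  0.2286] th 63.5 R [[-0.895, 0.447, -0.003], [0.447, 0.895, 0.002], [0.004, -0.0, -1.0]] q [-0.45  0.    1.87  0.    1.28 -1.56] w 0.0353 F [ 0.1 -0.3 -0.2] g 40.0
shift units [-0.05  0.01 -0.06] then turn z units -0.01
shift units [-1.05  0.01 -0.06] then turn z units None
[165.56683112 194.14279786] [163.90341559 204.14629229]
```

View pics/h5.png

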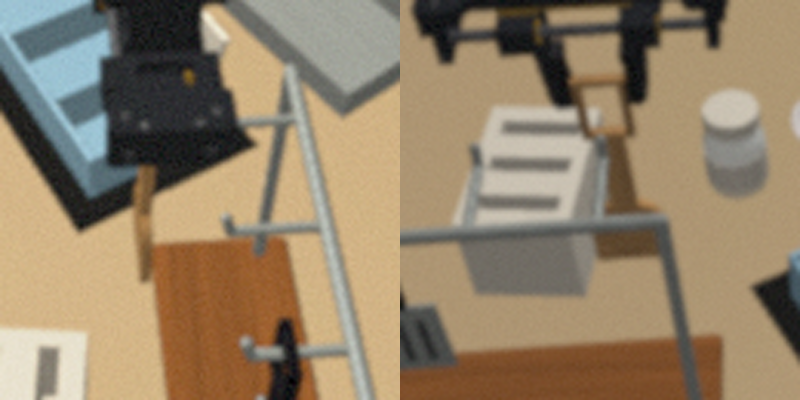

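The loop centre is at (603,108) and the hook tip at (603,145), about 3 mm toward +y of plan, so I'll shift by that much and thread it.

>>> jog_arm([
  [0,0.05,-0.06,0,0,0,1],
  [-0.15,0,0,0,0,0,1],
  [-0.15,0,0,0,0,0,1],
  [-0.15,0,0,0,0,0,1],
  [-0.15,0,0,0,0,0,1],
  [-0.15,0,0,0,0,0,1],
  [-0.15,0,0,0,0,0,1],
  [-0.13,0,0,0,0,0,1],
  [0,0,0,0,0,0,1],
])

```text
clock: 14.12
ee_pos: [0.5559, -0.2381, 0.2339]
ee_rot: [[-0.895, 0.447, -0.0], [0.447, 0.895, 0.0], [0.0, -0.0, -1.0]]
wrist_force: [-0.6, 0.5, -0.5]
width: 0.0355
grasp_force: 40.0
```

Run:
```python
from h import *
s=st()
b,K2,T2,m=grab("scene")
cv2.imwrite("pics/h6.png",cv2.resize(b[160:290,100:260],None,fx=4,fy=4,interpolation=cv2.INTER_CUBIC))
```

```text
t 14.12 p [ 0.5559 -0.2381  0.2339] th 63.5 R [[-0.895, 0.447, -0.0], [0.447, 0.895, 0.0], [0.0, -0.0, -1.0]] q [-0.45  0.12  1.73 -0.    1.29 -1.55] w 0.0355 F [-0.6  0.5 -0.5] g 40.0
```

View pics/h6.png

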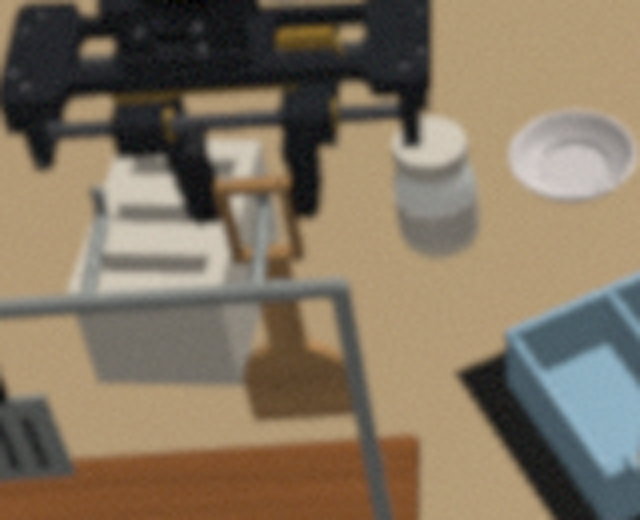

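The wire runs through the paddle's loop near (262,220). I'll lower, release, and head for the large tub.

>>> jog_arm([
  [0,0,0.16,0,0,0,1],
  [0,0,0.16,0,0,0,1],
  [0,0,0.14,0,0,0,1],
  [0,0,0,0,0,0,1],
  [0,0,0,0,0,0,0.35],
  [0,0,0,0,0,0,0.35],
  [0,0,0,0,0,0,0.35],
  [0,0,-0.4,0,0,0,0.35],
  [0,0,-0.5,0,0,0,0.35],
  [0,0,-0.6,0,0,0,0.35],
  [0.69,0.64,0,0,0,0,0],
  [0.69,0.64,0,0,0,0,0],
  [0.69,0.64,0,0,0,0,0],
  [0.69,0.64,0,0,0,0,0],
  [0.69,0.64,0,0,0,0,0],
  [0.69,0.64,0,0,0,0,0],
  [0.69,0.64,0,0,0,0,0],
  [0.69,0.64,0,0,0,0,0],
  [0.69,0.64,0,0,0,0,0],
])

```text
clock: 16.55
ee_pos: [0.3758, 0.2395, 0.2972]
ee_rot: [[-0.895, 0.447, 0.002], [0.447, 0.895, 0.001], [-0.001, 0.002, -1.0]]
wrist_force: [-0.3, -0.3, -0.5]
width: 0.088
grasp_force: 0.0
```

>>> jog_arm([
  [0,0,0,0,0,1,0],
  [0,0,0,0,0,1,0],
  [0,0,0,0,0,1,0],
  [0,0,0,0,0,1,0],
  [0,0,0,0,0,1,0],
  [0,0,0,0,0,1,0],
  [0,0,0,0,0,1,0],
  [0,0,0,0,0,1,0],
  [0,0,0,0,0,1,0],
  [0,0,0,0,0,1,0],
  [0,0,0,0,0,1,0],
  [0,0,0,0,0,0.93,0],
  [0,0,0,0,0,0,0],
])

```text
clock: 18.18
ee_pos: [0.3766, 0.2379, 0.2969]
ee_rot: [[0.317, 0.948, 0.001], [0.948, -0.317, 0.0], [0.0, 0.0, -1.0]]
wrist_force: [0.1, 0.2, -0.7]
width: 0.0884
grasp_force: 0.0
```

Run:
```python
from h import *
s=st(); go(s,[.378,.236,.16],-18.5)
lids("scene",165)
for t in (150,170): lids("wrist",t)
a,K,T,m=grab("side"); b,K2,T2,m=grab("scene"); c,K3,T3,_=grab("wrist")
cv2.imwrite("pics/L.png",c)
# paddle/turner colours near hooks
print("L grip px",proj(K3,T3,np.array([.378,.236,.072])))
# bento in the scene: blue mask
hsv=cv2.cvtColor(b,cv2.COLOR_BGR2HSV); cs,_=cv2.findContours(((hsv[...,0]>90)&(hsv[...,0]<115)&(hsv[...,1]>60)&(hsv[...,2]>70)).astype(np.uint8),0,2)
# bento in first wrist image, hand-read rim corners
import json
W=np.eye(4);W[:3,:3]=[[0,1,0],[1,0,0],[0,0,-1]];W[:3,3]=[.6744,0,.2103]
Tw=W@np.array(imaging.camera_model("wrist")["tool_from_camera"])
for uv in [(130,25),(252,27),(150,268),(256,268),(251,134),(145,134),(252,209),(153,207)]: print(uv,onz(K3,Tw,uv,.052)[:2].round(4))
```

```text
t 18.18 p [0.3766 0.2379 0.2969] th -18.5 R [[0.317, 0.948, 0.001], [0.948, -0.317, 0.0], [0.0, 0.0, -1.0]] q [ 0.51 -0.23  1.95 -0.    1.42  0.83] w 0.0884 F [ 0.1  0.2 -0.7] g 0.0
shift units [-0.02  0.03  2.28] then turn z units 0.0
scene px [480. 367.] c [1060.9  178.6] size 238.3 14.1 pinch 34.2
scene px [141. 224.] c [ 352.3 -251.5] size 76.9 57.3 pinch -26.9
scene px [146. 204.] c [ 291.6 -218.9] size 93.2 67.8 pinch -35.4
scene px [239. 201.] c [412.2   2.9] size 68.4 57.5 pinch -31.8
scene px [377. 201.] c [605.4 311.4] size 107.1 53.9 pinch 7.1
scene px [305. 165.] c [380.9 237. ] size 106.2 87.6 pinch -19.0
scene px [360. 163.] c [458.1 377.3] size 106.8 69.3 pinch 22.8
wrist px [344. 364.] c [ 380.  -104.4] size 49.1 34.7 pinch 74.8
wrist px [323. 288.] c [388.1  43.5] size 62.7 56.2 pinch 71.6
wrist px [279. 169.] c [378.6 237.9] size 105.9 90.0 pinch -18.4
wrist px [430.  57.] c [603.1 312.8] size 107.4 52.1 pinch 7.4
wrist px [302.  45.] c [455.7 377.9] size 107.3 69.3 pinch 22.9
L grip px [278.92064177 175.66544106]
(130, 25) [0.5326 0.1576]
(252, 27) [0.6499 0.1559]
(150, 268) [ 0.5213 -0.1014]
(256, 268) [ 0.6487 -0.1013]
(251, 134) [0.6465 0.0556]
(145, 134) [0.5345 0.0555]
(252, 209) [ 0.6456 -0.0272]
(153, 207) [ 0.5337 -0.0249]
```

>>> jog_arm([
  [0,0.03,0.8,0,0,0,0],
  [0,0,0.8,0,0,0,0],
  [0,0,0.8,0,0,0,0],
  [0,0,0.8,0,0,0,0],
  [0,0,0.5,0,0,0,0],
  [0,0,0.35,0,0,0,0],
  [0,0,0,0,0,0,0],
  [0,0,0,0,0,0,1],
  [0,0,0,0,0,0,1],
  [0,0,0,0,0,0,1],
  [0,0,0,0,0,0,1],
  [0,0,0,0,0,0,1],
  [0,0,0,0,0,0,1],
  [0,0,0,0,0,0,1],
], newtons=40)

```text
clock: 20.23
ee_pos: [0.3782, 0.2372, 0.0535]
ee_rot: [[0.318, 0.948, -0.0], [0.948, -0.318, -0.0], [-0.0, -0.0, -1.0]]
wrist_force: [-0.1, 0.3, -0.7]
width: 0.0203
grasp_force: 0.0
```

Run:
```python
from h import *
s=st()
im=cv2.imread("pics/wrist0.png"); K=np.array(imaging.camera_model("wrist")["camera_matrix"])
W=np.eye(4);W[:3,:3]=[[0,1,-.002],[1,0,0],[0,-.002,-1]];W[:3,3]=[.6744,0,.2103]
Tw=W@np.array(imaging.camera_model("wrist")["tool_from_camera"])
hsv=cv2.cvtColor(im,cv2.COLOR_BGR2HSV)
mask=((hsv[...,0]>90)&(hsv[...,0]<118)&(hsv[...,1]>50)&(hsv[...,2]>60)).astype(np.uint8)
cs,_=cv2.findContours(mask,0,1); c=max(cs,key=cv2.contourArea).reshape(-1,2)
P=np.array([onz(K,Tw,q.astype(float),.052)[:2] for q in c]); print("blue extent", P.min(0),P.max(0))
# brightness profile down columns, converted to y at rim height
for u in (175,195,215,235):
    g=im[10:290,u-3:u+4,2].astype(float).mean(1); d=np.gradient(cv2.GaussianBlur(g.reshape(-1,1),(1,3),0).ravel())
    k=[i for i in range(2,278) if abs(d[i])>5 and abs(d[i])==max(abs(d[i-2:i+3]))]
    print(u,[(i+10,round(float(d[i])),round(float(onz(K,Tw,(u,i+10),.052)[1])*1000,1)) for i in k])
for v in (60,95,160,185,235):
    g=im[v-3:v+4,100:290,2].astype(float).mean(0); d=np.gradient(g)
    k=[i for i in range(2,188) if abs(d[i])>6 and abs(d[i])==max(abs(d[i-2:i+3]))]
    print("row",v,[(i+100,round(float(d[i])),round(float(onz(K,Tw,(i+100,v),.052)[0])*1000,1)) for i in k])
```

```text
t 20.23 p [0.3782 0.2372 0.0535] th -18.6 R [[0.318, 0.948, -0.0], [0.948, -0.318, -0.0], [-0.0, -0.0, -1.0]] q [ 0.5  -0.01  2.23 -0.    0.92  0.83] w 0.0203 F [-0.1  0.3 -0.7] g 0.0
blue extent [ 0.52239678 -0.09876953] [0.66131588 0.13587746]
175 [(22, 37, 160.2), (26, -19, 156.8), (40, 24, 144.7), (130, -7, 59.6), (133, 12, 56.5), (136, -13, 53.5), (198, -7, -14.4), (209, 10, -27.3), (212, -10, -30.9), (215, 7, -34.5), (244, -25, -70.2)]
195 [(22, 37, 160.2), (27, -19, 155.9), (40, 22, 144.7), (133, 11, 56.6), (137, -13, 52.4), (140, 9, 49.3), (198, -7, -14.4), (209, 11, -27.3), (212, -10, -30.8), (215, 7, -34.4), (247, -10, -74.0), (263, 6, -94.8), (268, 5, -101.4), (281, 8, -119.0), (282, 8, -120.4)]
215 [(23, 32, 159.4), (27, -19, 155.9), (41, 22, 143.8), (134, 11, 55.6), (137, -13, 52.5), (140, 10, 49.3), (199, -7, -15.5), (209, 10, -27.3), (247, -7, -74.0), (263, 10, -94.8), (268, 10, -101.4)]
235 [(23, 36, 159.4), (28, -19, 155.1), (41, 24, 143.8), (131, -7, 58.6), (134, 12, 55.6), (137, -14, 52.5), (140, 10, 49.4), (199, -7, -15.5), (210, 9, -28.4), (213, -7, -32.0), (248, -6, -75.2), (264, 9, -96.0), (269, 11, -102.7)]
row 60 [(125, -41, 523.0), (132, -21, 530.0), (151, 28, 548.8), (249, -6, 645.9), (253, -9, 649.9), (256, 6, 652.9), (267, 17, 663.8), (275, -35, 671.7), (281, 43, 677.6)]
row 95 [(129, -43, 522.5), (136, -21, 529.7), (154, 25, 548.1), (256, 24, 652.2), (267, 15, 663.5), (274, -40, 670.6), (280, 46, 676.7)]
row 160 [(136, -39, 521.0), (139, 34, 524.2), (143, -22, 528.6), (160, 22, 547.0), (256, 9, 650.9), (264, -23, 659.6), (279, 46, 675.8)]
row 185 [(139, -40, 520.7), (142, 32, 524.0), (146, -21, 528.5), (163, 24, 547.3), (253, 22, 647.1), (259, -22, 653.7), (263, -32, 658.2), (279, 50, 675.9)]
row 235 [(145, -44, 520.0), (152, -19, 528.2), (168, 22, 546.8), (257, 17, 650.4), (265, -28, 659.7), (278, 46, 674.8)]
```

>>> jog_arm([
  [0,0,0,0,0,0,1],
  [0,0,0,0,0,0,1],
  [0,0,0,0,0,0,1],
  [0,0,-0.3,0,0,0,1],
  [0,0,-0.5,0,0,0,1],
  [0,0,-0.5,0,0,0,1],
  [0,0,-0.5,0,0,0,1],
  [0,0,0,0,0,1,1],
  [0,0,0,0,0,1,1],
  [0,0,0,0,0,1,1],
  [0,0,0,0,0,1,1],
  [0,0,0,0,0,1,1],
  [0,0,0,0,0,1,1],
  [0,0,0,0,0,1,1],
  [0,0,0,0,0,1,1],
  [0,0,0,0,0,1,1],
  [0,0,0,0,0,1,1],
  [0,0,0,0,0,0.5,1],
  [0,0,0,0,0,0,1],
])

```text
clock: 22.6
ee_pos: [0.3782, 0.2372, 0.1614]
ee_rot: [[1.0, -0.012, -0.0], [-0.012, -1.0, -0.0], [-0.0, 0.0, -1.0]]
wrist_force: [-0.1, -0.3, 0.2]
width: 0.0006
grasp_force: 0.0
```

Run:
```python
from h import *
s=st(); go(s,[.587,.105,.125],-90.7)
lids("side",170)
```

```text
t 22.6 p [0.3782 0.2372 0.1614] th -90.7 R [[1.0, -0.012, -0.0], [-0.012, -1.0, -0.0], [-0.0, 0.0, -1.0]] q [ 0.5  -0.14  2.13  0.    1.16  2.09] w 0.0006 F [-0.1 -0.3  0.2] g 0.0
shift units [3.51 2.16 0.61] then turn z units -0.0
side px [258. 351.] c [ 370.8 -239. ] size 107.1 90.4 pinch 55.5
side px [223. 346.] c [ 313.7 -200.6] size 91.3 29.3 pinch -33.2
side px [219. 274.] c [386.6 -20.8] size 101.6 82.4 pinch 31.7
side px [181. 210.] c [378.2 236.3] size 107.2 89.9 pinch -18.3
side px [191. 176.] c [459. 365.] size 79.3 69.7 pinch 22.7
side px [240. 169.] c [601.6 310.9] size 105.3 53.6 pinch 6.1
```

The pinch came up empty and the tub is still at (378,236). I'll retry and check the grip before lifting.

>>> jog_arm([
  [0,0,0,0,0,-1,0],
  [0,0,0,0,0,-1,0],
  [0,0,0,0,0,-1,0],
  [0,0,0,0,0,-1,0],
  [0,0,0,0,0,-1,0],
  [0,0,0,0,0,-1,0],
  [0,0,0,0,0,-1,0],
  [0,0,0,0,0,-1,0],
  [0,0,0,0,0,-1,0],
  [0,0,0,0,0,-1,0],
  [0,0,0,0,0,-0.5,0],
  [0,0,0.6,0,0,0,0],
  [0,0,0.6,0,0,0,0],
  [0,0,0.45,0,0,0,0],
  [0,0,0,0,0,0,0],
])

```text
clock: 24.52
ee_pos: [0.3761, 0.236, 0.0604]
ee_rot: [[0.318, 0.948, -0.005], [0.948, -0.318, -0.003], [-0.004, -0.004, -1.0]]
wrist_force: [-0.0, 0.1, 0.4]
width: 0.0879
grasp_force: 0.0
```

Run:
```python
from h import *
s=st()
c,K,T,_=grab("wrist"); cv2.imwrite("pics/g1.png",c)
for q in ([.3785,.237,.072],[.3785,.237,.05]): print(proj(K,T,np.array(q)))
```

```text
t 24.52 p [0.3761 0.236  0.0604] th -18.5 R [[0.318, 0.948, -0.005], [0.948, -0.318, -0.003], [-0.004, -0.004, -1.0]] q [ 0.5  -0.02  2.22 -0.    0.94  0.83] w 0.0879 F [-0.   0.1  0.4] g 0.0
[280.12362881 246.78133777]
[280.02415429 232.69051117]
```

View pics/g1.png

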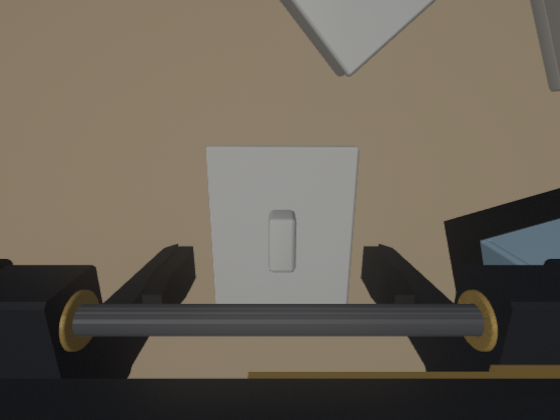

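The wrist view shows the grip centred at (282,240), right between the fingers. I'll lower a little further, close for longer and read the grip.

>>> jog_arm([
  [0,0,0.1,0,0,0,0],
  [0,0,0,0,0,0,0],
  [0,0,0,0,0,0,1],
  [0,0,0,0,0,0,1],
  [0,0,0,0,0,0,1],
  [0,0,0,0,0,0,1],
  [0,0,0,0,0,0,1],
  [0,0,0,0,0,0,1],
  [0,0,0,0,0,0,1],
  [0,0,0,0,0,0,1],
  [0,0,0,0,0,0,1],
], newtons=50)

```text
clock: 25.95
ee_pos: [0.3783, 0.2373, 0.0565]
ee_rot: [[0.318, 0.948, -0.0], [0.948, -0.318, -0.0], [-0.0, -0.0, -1.0]]
wrist_force: [-0.2, 0.2, 0.4]
width: 0.0012
grasp_force: 0.0
```

Run:
```python
from h import *
s=st(); p=np.array(s["ee_pos"]);R=np.array(s["ee_rot"])
a,K,T,_=grab("side"); c,K3,T3,_=grab("wrist")
print("tcp in wrist",proj(K3,T3,p),"pads",proj(K3,T3,p+R[:,1]*.044),proj(K3,T3,p-R[:,2]*.019+R[:,1]*.044),"side tcp",proj(K,T,p),"grip top",proj(K,T,np.array([.3785,.237,.072])))
cv2.imwrite("pics/g2.png",np.hstack([cv2.resize(a[150:250,130:230],(400,400),interpolation=cv2.INTER_CUBIC),cv2.resize(c[120:400,140:420],(400,400))]))
```

```text
t 25.95 p [0.3783 0.2373 0.0565] th -18.6 R [[0.318, 0.948, -0.0], [0.948, -0.318, -0.0], [-0.0, -0.0, -1.0]] q [ 0.5  -0.01  2.23  0.    0.93  0.83] w 0.0012 F [-0.2  0.2  0.4] g 0.0
tcp in wrist [276.88917359 241.45861755] pads [348.80574513 241.51430867] [356.43642007 254.98045534] side tcp [180.66598572 207.76788007] grip top [179.8047812  203.95902042]
```

View pics/g2.png

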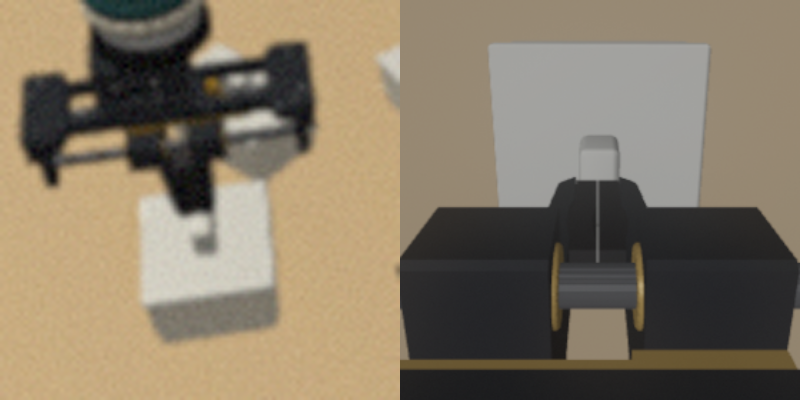

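The fingers closed above the grip: in the wrist half the grip at (600,155) runs under them. The side half puts the tips about 17 mm higher than the reported TCP, and the earlier loop pictures agree. I'll open, go lower while watching the force, and grip again.

>>> jog_arm([
  [0,0,0,0,0,0,0.3],
  [0,0,0,0,0,0,0.3],
  [0,0,0,0,0,0,0.3],
  [0,0,0,0,0,0,0.3],
  [0,0,0,0,0,0,0.3],
  [0,0,0.1,0,0,0,0.3],
  [0,0,0.08,0,0,0,0.3],
  [0,0,0.08,0,0,0,0.3],
  [0,0,0,0,0,0,0.3],
])

```text
clock: 27.18
ee_pos: [0.3777, 0.2369, 0.0402]
ee_rot: [[0.318, 0.948, -0.001], [0.948, -0.318, -0.001], [-0.001, -0.001, -1.0]]
wrist_force: [-0.1, 0.1, 0.9]
width: 0.0617
grasp_force: 0.0
```

>>> jog_arm([
  [0,0,0.06,0,0,0,0.3],
  [0,0,0,0,0,0,1],
  [0,0,0,0,0,0,1],
  [0,0,0,0,0,0,1],
  [0,0,0,0,0,0,1],
  [0,0,0,0,0,0,1],
  [0,0,0,0,0,0,1],
  [0,0,0,0,0,0,1],
])

```text
clock: 28.18
ee_pos: [0.3785, 0.2373, 0.0374]
ee_rot: [[0.318, 0.948, 0.0], [0.948, -0.318, 0.0], [0.0, 0.0, -1.0]]
wrist_force: [1.4, -0.0, -1.6]
width: 0.0151
grasp_force: 50.0
```

>>> jog_arm([
  [0,0,-0.3,0,0,0,1],
  [0,0,-0.5,0,0,0,1],
  [0,0,-0.55,0,0,0,1],
  [0,0,-0.55,0,0,0,1],
  [0,0,0,0,0,1,1],
  [0,0,0,0,0,1,1],
  [0,0,0,0,0,1,1],
  [0,0,0,0,0,1,1],
  [0,0,0,0,0,1,1],
  [0,0,0,0,0,1,1],
  [0,0,0,0,0,1,1],
  [0,0,0,0,0,1,1],
  [0,0,0,0,0,1,1],
  [0,0,0,0,0,1,1],
  [0,0,0,0,0,0.5,1],
  [0,0,0,0,0,0,1],
])

```text
clock: 30.18
ee_pos: [0.3776, 0.2369, 0.1506]
ee_rot: [[1.0, -0.012, -0.002], [-0.012, -1.0, -0.001], [-0.001, 0.001, -1.0]]
wrist_force: [-1.2, -0.3, -1.5]
width: 0.0152
grasp_force: 50.0
```

>>> jog_arm([
  [0.5,0.3,0,0,0,0,1],
  [0.6,0.37,0,0,0,0,1],
  [0.6,0.37,0,0,0,0,1],
  [0.6,0.37,0,0,0,0,1],
  [0.6,0.37,0,0,0,0,1],
  [0.6,0.38,0,0,0,0,1],
  [0,0,0,0,0,0,1],
  [0,0,0,0,0,0,1],
])

```text
clock: 31.18
ee_pos: [0.5856, 0.1049, 0.1505]
ee_rot: [[1.0, -0.013, -0.002], [-0.013, -1.0, 0.0], [-0.002, -0.0, -1.0]]
wrist_force: [-0.4, -0.5, -2.5]
width: 0.0154
grasp_force: 50.0
```

Run:
```python
from h import *
s=st(); go(s,[.587,.105,.125],-90.7)
lids("side",170); lids("scene",165)
```

```text
t 31.18 p [0.5856 0.1049 0.1505] th -90.7 R [[1.0, -0.013, -0.002], [-0.013, -1.0, 0.0], [-0.002, -0.0, -1.0]] q [0.14 0.16 1.84 0.   1.14 1.72] w 0.0154 F [-0.4 -0.5 -2.5] g 50.0
shift units [ 0.02 -0.    0.42] then turn z units -0.01
side px [259. 348.] c [ 374.5 -241.1] size 91.3 40.2 pinch -29.0
side px [232. 346.] c [ 328.8 -210.3] size 91.1 65.2 pinch -33.2
side px [219. 274.] c [387.1 -21.9] size 100.5 82.3 pinch 29.6
side px [188. 173.] c [454. 377.] size 105.3 69.0 pinch 22.7
side px [254. 178.] c [635.  264.4] size 204.8 124.9 pinch 3.1
scene px [389. 392.] c [1006.2  -14.4] size 40.6 39.5 pinch -21.2
scene px [480. 367.] c [1060.6  178.5] size 238.3 15.1 pinch 34.1
scene px [140. 224.] c [ 352.4 -252.3] size 81.8 58.8 pinch -31.8
scene px [146. 204.] c [ 291.9 -218.5] size 94.1 68.0 pinch -35.2
scene px [240. 201.] c [414.5  -1.4] size 80.6 53.0 pinch -64.1
scene px [377. 201.] c [605.8 311.4] size 108.4 54.7 pinch 7.1
scene px [314. 197.] c [492.9 182.2] size 124.6 102.9 pinch 88.6
scene px [361. 163.] c [458.9 377.2] size 107.4 70.6 pinch 21.3
```

>>> jog_arm([
  [0.02,0,0.4,0,0,0,1],
  [0,0,0.4,0,0,0,1],
  [0,0,0.2,0,0,0,1],
  [0,0,0.1,0,0,0,1],
  [0,0,0.1,0,0,0,1],
  [0,0,0.1,0,0,0,1],
  [0,0,0,0,0,0,1],
  [0,0,0,0,0,0,1],
])

```text
clock: 32.28
ee_pos: [0.588, 0.1049, 0.0736]
ee_rot: [[1.0, -0.013, 0.0], [-0.013, -1.0, 0.0], [0.0, -0.0, -1.0]]
wrist_force: [0.2, -0.5, -2.0]
width: 0.0153
grasp_force: 50.0
```

>>> jog_arm([
  [0,0,0.1,0,0,0,1],
  [0,0,0.1,0,0,0,1],
  [0,0,0.1,0,0,0,1],
  [0,0,0.1,0,0,0,1],
  [0,0,0.08,0,0,0,1],
  [0,0,0.05,0,0,0,1],
  [0,0,0,0,0,0,1],
  [0,0,0,0,0,0,1],
])

```text
clock: 33.28
ee_pos: [0.588, 0.105, 0.0416]
ee_rot: [[1.0, -0.013, 0.0], [-0.013, -1.0, 0.0], [0.0, -0.0, -1.0]]
wrist_force: [0.2, -0.2, -2.5]
width: 0.015
grasp_force: 50.0
```

>>> jog_arm([
  [0,0,0,0,0,0,0.3],
  [0,0,0,0,0,0,0.3],
  [0,0,0,0,0,0,0.3],
  [0,0,0,0,0,0,0.3],
  [0,0,-0.4,0,0,0,0.3],
  [0,0,-0.6,0,0,0,0.3],
  [0,0,-0.8,0,0,0,0.3],
  [0,0,-0.85,0,0,0,0.3],
  [-0.38,-0.75,0,0,0,0,0.3],
  [-0.38,-0.75,0,0,0,0,0.3],
  [-0.38,-0.75,0,0,0,0,0.3],
  [-0.38,-0.75,0,0,0,0,0.3],
  [-0.38,-0.75,0,0,0,0,0.3],
  [-0.37,-0.75,0,0,0,0,0.3],
])

```text
clock: 35.02
ee_pos: [0.4542, 0.378, 0.2007]
ee_rot: [[1.0, -0.013, 0.0], [-0.013, -1.0, 0.0], [0.0, -0.0, -1.0]]
wrist_force: [1.3, -0.6, -0.2]
width: 0.0615
grasp_force: 0.0
```

>>> jog_arm([
  [0,0,0,0,0,-1,0.3],
  [0,0,0,0,0,-1,0.3],
  [0,0,0,0,0,-1,0.3],
  [0,0,0,0,0,-1,0.3],
  [0,0,0,0,0,-1,0.3],
  [0,0,0,0,0,-1,0.3],
  [0,0,0,0,0,-1,0.3],
  [0,0,0,0,0,-1,0.3],
  [0,0,0,0,0,-1,0.3],
  [0,0,0,0,0,-1,0.3],
  [0,0,0,0,0,-1,0.3],
  [0,0,0,0,0,-1,0.3],
  [0,0,0,0,0,-1,0.3],
  [0,0,0,0,0,-1,0.3],
  [0,0,0,0,0,-1,0.3],
  [0,0,0,0,0,-1,0.3],
  [0,0,0,0,0,-0.5,0.3],
  [0,0,0,0,0,0,0.3],
])

```text
clock: 37.28
ee_pos: [0.4551, 0.3766, 0.2005]
ee_rot: [[-0.385, 0.923, -0.0], [0.923, 0.385, -0.0], [-0.0, -0.0, -1.0]]
wrist_force: [-0.5, 0.1, 0.8]
width: 0.0619
grasp_force: 0.0
```

Run:
```python
from h import *
s=st(); go(s,[.4555,.377,.0374],22.8)
lids("wrist",160);lids("side",170); lids("scene",165)
```

```text
t 37.27 p [0.4551 0.3766 0.2005] th 22.7 R [[-0.385, 0.923, -0.0], [0.923, 0.385, -0.0], [-0.0, -0.0, -1.0]] q [ 0.65  0.11  1.8  -0.    1.23  0.25] w 0.0619 F [-0.5  0.1  0.8] g 0.0
shift units [0.   0.01 2.72] then turn z units -0.02
side px [248. 357.] c [ 351.9 -245. ] size 89.1 57.2 pinch 56.5
side px [229. 341.] c [ 325.9 -208.3] size 91.0 58.2 pinch -33.2
side px [219. 274.] c [373.2 -19.9] size 106.3 72.1 pinch -7.8
side px [265. 212.] c [583.5 107.6] size 110.4 87.5 pinch 89.2
side px [188. 173.] c [454.1 377.4] size 105.9 69.2 pinch 22.7
side px [239. 169.] c [601.6 310.6] size 104.4 54.8 pinch 8.7
scene px [480. 367.] c [1060.9  178.7] size 238.3 14.3 pinch 34.3
scene px [143. 221.] c [ 351.  -251.6] size 79.9 48.6 pinch -31.8
scene px [309. 226.] c [581.9 106.4] size 110.7 88.4 pinch 89.0
scene px [145. 204.] c [ 291.7 -218.9] size 93.3 67.8 pinch -35.4
scene px [240. 201.] c [413.3   1. ] size 70.6 53.5 pinch -31.8
scene px [376. 201.] c [605.4 311.6] size 107.5 53.9 pinch 7.1
scene px [360. 163.] c [458.1 377.3] size 106.8 69.3 pinch 22.8
```

>>> jog_arm([
  [0,0,0.6,0,0,0,0.3],
  [0,0,0.6,0,0,0,0.3],
  [0,0,0.6,0,0,0,0.3],
  [0,0,0.6,0,0,0,0.3],
  [0,0,0.32,0,0,0,0.3],
  [0,0,0,0,0,0,0.3],
  [0,0,0,0,0,0,1],
  [0,0,0,0,0,0,1],
  [0,0,0,0,0,0,1],
  [0,0,0,0,0,0,1],
  [0,0,0,0,0,0,1],
  [0,0,0,0,0,0,1],
  [0,0,0,0,0,0,1],
  [0,0,0,0,0,0,1],
])

```text
clock: 39.17
ee_pos: [0.4555, 0.3769, 0.0376]
ee_rot: [[-0.386, 0.923, 0.001], [0.923, 0.386, 0.0], [0.0, 0.001, -1.0]]
wrist_force: [0.6, 0.7, 1.0]
width: 0.0154
grasp_force: 50.0
```

>>> jog_arm([
  [0,0,-0.3,0,0,0,1],
  [0,0,-0.5,0,0,0,1],
  [0,0,-0.55,0,0,0,1],
  [0,0,-0.65,0,0,0,1],
  [0,0,0,0,0,-1,1],
  [0,0,0,0,0,-1,1],
  [0,0,0,0,0,-1,1],
  [0,0,0,0,0,-1,1],
  [0,0,0,0,0,-1,1],
  [0,0,0,0,0,-1,1],
  [0,0,0,0,0,-1,1],
  [0,0,0,0,0,-1,1],
  [0,0,0,0,0,-1,1],
  [0,0,0,0,0,-0.69,1],
  [0,0,0,0,0,0,1],
])

```text
clock: 41.05
ee_pos: [0.4547, 0.3764, 0.1577]
ee_rot: [[-1.0, 0.013, -0.0], [0.013, 1.0, -0.0], [0.0, -0.0, -1.0]]
wrist_force: [0.0, -0.2, -2.6]
width: 0.0151
grasp_force: 50.0
```

Run:
```python
from h import *
s=st(); go(s,[.586,.011,.155],89.3)
```

```text
t 41.05 p [0.4547 0.3764 0.1577] th 89.3 R [[-1.0, 0.013, -0.0], [0.013, 1.0, -0.0], [0.0, -0.0, -1.0]] q [ 0.65  0.14  1.85  0.    1.15 -0.91] w 0.0151 F [ 0.  -0.2 -2.6] g 50.0
shift units [-2.27 -6.06  0.05] then turn z units -0.01
```

>>> jog_arm([
  [-0.33,-0.86,0,0,0,0,1],
  [-0.33,-0.86,0,0,0,0,1],
  [-0.33,-0.87,0,0,0,0,1],
  [-0.32,-0.87,0,0,0,0,1],
  [-0.32,-0.87,0,0,0,0,1],
  [-0.32,-0.87,0,0,0,0,1],
  [-0.32,-0.86,0,0,0,0,1],
  [0,0,0,0,0,0,1],
  [0,0,0,0,0,0,1],
  [0,0,0.4,0,0,0,1],
  [0,0,0.4,0,0,0,1],
  [0,0,0.2,0,0,0,1],
  [0,0,0.1,0,0,0,1],
  [0,0,0.1,0,0,0,1],
  [0,0,0.1,0,0,0,1],
  [0,0,0.1,0,0,0,1],
  [0,0,0,0,0,0,1],
  [0,0,0,0,0,0,1],
])

```text
clock: 43.3
ee_pos: [0.5871, 0.0113, 0.0735]
ee_rot: [[-1.0, 0.012, 0.0], [0.012, 1.0, -0.0], [-0.0, -0.0, -1.0]]
wrist_force: [0.1, 0.1, -1.8]
width: 0.0151
grasp_force: 50.0
```

>>> jog_arm([
  [0,0,0.1,0,0,0,1],
  [0,0,0.1,0,0,0,1],
  [0,0,0.1,0,0,0,1],
  [0,0,0.1,0,0,0,1],
  [0,0,0.08,0,0,0,1],
  [0,0,0.05,0,0,0,1],
  [0,0,0,0,0,0,1],
  [0,0,0,0,0,0,1],
])

```text
clock: 44.3
ee_pos: [0.5872, 0.0114, 0.0416]
ee_rot: [[-1.0, 0.012, 0.001], [0.012, 1.0, -0.0], [-0.001, -0.0, -1.0]]
wrist_force: [0.3, -0.1, -0.8]
width: 0.0152
grasp_force: 50.0
```

>>> jog_arm([
  [0,0,0,0,0,0,0.35],
  [0,0,0,0,0,0,0.35],
  [0,0,0,0,0,0,0.35],
  [0,0,0,0,0,0,0.35],
  [0,0,-0.4,0,0,0,0.35],
  [0,0,-0.6,0,0,0,0.35],
  [0,0,-0.8,0,0,0,0.35],
  [0,0,-0.85,0,0,0,0.35],
  [-0.04,0.84,0,0,0,0,0.35],
  [-0.04,0.84,0,0,0,0,0.35],
  [-0.04,0.84,0,0,0,0,0.35],
  [-0.03,0.83,0,0,0,0,0.35],
  [-0.03,0.83,0,0,0,0,0.35],
  [-0.03,0.83,0,0,0,0,0.35],
])

```text
clock: 46.05
ee_pos: [0.6031, 0.3135, 0.2005]
ee_rot: [[-1.0, 0.012, 0.0], [0.012, 1.0, -0.0], [-0.0, -0.0, -1.0]]
wrist_force: [-0.2, 0.2, 0.4]
width: 0.0573
grasp_force: 0.0
```

>>> jog_arm([
  [0,0,0,0,0,1,0.35],
  [0,0,0,0,0,1,0.35],
  [0,0,0,0,0,1,0.35],
  [0,0,0,0,0,1,0.35],
  [0,0,0,0,0,1,0.35],
  [0,0,0,0,0,1,0.35],
  [0,0,0,0,0,1,0.35],
  [0,0,0,0,0,1,0.35],
  [0,0,0,0,0,1,0.35],
  [0,0,0,0,0,1,0.35],
  [0,0,0,0,0,1,0.35],
  [0,0,0,0,0,0.94,0.35],
  [0,0,0,0,0,0,0.35],
])

```text
clock: 47.68
ee_pos: [0.6031, 0.3118, 0.2004]
ee_rot: [[-0.127, 0.992, -0.0], [0.992, 0.127, -0.0], [-0.0, -0.0, -1.0]]
wrist_force: [-0.1, 0.8, -0.1]
width: 0.0575
grasp_force: 0.0
```

Run:
```python
from h import *
s=st(); go(s,[.6035,.312,.0374],7.2)
lids("wrist",160);lids("side",170); lids("scene",165)
c=grab("wrist")[0]; h=cv2.cvtColor(c,cv2.COLOR_BGR2HSV); print(h[150:300:15,278].tolist())
```

```text
t 47.67 p [0.6031 0.3118 0.2004] th 7.3 R [[-0.127, 0.992, -0.0], [0.992, 0.127, -0.0], [-0.0, -0.0, -1.0]] q [ 0.44  0.28  1.61 -0.    1.26  0.31] w 0.0575 F [-0.1  0.8 -0.1] g 0.0
shift units [0.   0.01 2.72] then turn z units 0.01
wrist px [542. 246.] c [911.5 282. ] size 40.6 9.9 pinch 34.5
wrist px [278. 171.] c [601.1 330.1] size 70.7 51.6 pinch 7.3
side px [251. 350.] c [ 358.5 -229.5] size 91.9 90.7 pinch 56.5
side px [223. 344.] c [ 309.8 -198.1] size 89.9 24.0 pinch -36.9
side px [220. 275.] c [372.6 -19.8] size 108.1 70.8 pinch -10.4
side px [283. 233.] c [586.6  14.7] size 109.0 68.8 pinch 89.4
side px [265. 212.] c [583.5 107.5] size 110.4 87.4 pinch 89.2
side px [239. 169.] c [600.7 311.5] size 105.9 54.8 pinch 7.7
scene px [480. 367.] c [1060.9  178.7] size 238.3 14.7 pinch 34.3
scene px [278. 241.] c [584.8  13.4] size 106.5 68.4 pinch 89.1
scene px [140. 224.] c [ 352.3 -252.5] size 81.2 58.8 pinch -31.8
scene px [309. 225.] c [581.6 107. ] size 112.8 89.4 pinch 88.7
scene px [145. 204.] c [ 291.8 -218.9] size 93.2 67.8 pinch -35.2
scene px [240. 201.] c [416.   -1.5] size 80.3 51.3 pinch -55.0
scene px [377. 201.] c [605.7 311.7] size 107.7 54.5 pinch 6.9
[[23, 6, 163], [30, 5, 162], [23, 6, 163], [30, 5, 160], [20, 5, 160], [30, 5, 159], [19, 58, 149], [18, 60, 149], [19, 61, 143], [15, 23, 45]]
```

>>> jog_arm([
  [0,0,0.6,0,0,0,0.35],
  [0,0,0.6,0,0,0,0.35],
  [0,0,0.6,0,0,0,0.35],
  [0,0,0.6,0,0,0,0.35],
  [0,0,0.32,0,0,0,0.35],
  [0,0,0,0,0,0,0.35],
  [0,0,0,0,0,0,1],
  [0,0,0,0,0,0,1],
  [0,0,0,0,0,0,1],
  [0,0,0,0,0,0,1],
  [0,0,0,0,0,0,1],
  [0,0,0,0,0,0,1],
  [0,0,0,0,0,0,1],
  [0,0,0,0,0,0,1],
])

```text
clock: 49.62
ee_pos: [0.6033, 0.312, 0.0378]
ee_rot: [[-0.126, 0.992, 0.0], [0.992, 0.126, 0.0], [0.0, 0.0, -1.0]]
wrist_force: [-1.4, -0.6, 5.7]
width: 0.0151
grasp_force: 50.0
```

>>> jog_arm([
  [0,0,-0.3,0,0,0,1],
  [0,0,-0.5,0,0,0,1],
  [0,0,-0.55,0,0,0,1],
  [0,0,-0.65,0,0,0,1],
  [0,0,0,0,0,-1,1],
  [0,0,0,0,0,-1,1],
  [0,0,0,0,0,-1,1],
  [0,0,0,0,0,-1,1],
  [0,0,0,0,0,-1,1],
  [0,0,0,0,0,-1,1],
  [0,0,0,0,0,-1,1],
  [0,0,0,0,0,-1,1],
  [0,0,0,0,0,-1,1],
  [0,0,0,0,0,-1,1],
  [0,0,0,0,0,-1,1],
  [0,0,0,0,0,-0.93,1],
  [0,0,0,0,0,0,1],
])

```text
clock: 51.75
ee_pos: [0.6031, 0.3118, 0.1575]
ee_rot: [[-1.0, 0.014, -0.0], [0.014, 1.0, -0.0], [0.0, -0.0, -1.0]]
wrist_force: [-0.5, -0.2, -2.1]
width: 0.0151
grasp_force: 50.0
```

Run:
```python
from h import *
s=st(); go(s,[.585,-.065,.155],89.3)
```

```text
t 51.75 p [0.6031 0.3118 0.1575] th 89.2 R [[-1.0, 0.014, -0.0], [0.014, 1.0, -0.0], [0.0, -0.0, -1.0]] q [ 0.44  0.31  1.65 -0.    1.18 -1.12] w 0.0151 F [-0.5 -0.2 -2.1] g 50.0
shift units [ 0.21 -6.28  0.04] then turn z units -0.02
```

>>> jog_arm([
  [0.2,-0.5,0,0,0,0,1],
  [0,-0.9,0,0,0,0,1],
  [0,-0.9,0,0,0,0,1],
  [0,-0.9,0,0,0,0,1],
  [0,-0.9,0,0,0,0,1],
  [0,-0.9,0,0,0,0,1],
  [0,-0.8,0,0,0,0,1],
  [0,-0.48,0,0,0,0,1],
  [0,0,0,0,0,0,1],
  [0,0,0,0,0,0,1],
  [0,0,0.4,0,0,0,1],
  [0,0,0.4,0,0,0,1],
  [0,0,0.2,0,0,0,1],
  [0,0,0.1,0,0,0,1],
  [0,0,0.1,0,0,0,1],
  [0,0,0.1,0,0,0,1],
  [0,0,0.1,0,0,0,1],
  [0,0,0,0,0,0,1],
  [0,0,0,0,0,0,1],
])

```text
clock: 54.12
ee_pos: [0.5863, -0.0648, 0.0735]
ee_rot: [[-1.0, 0.013, 0.0], [0.013, 1.0, -0.0], [-0.0, -0.0, -1.0]]
wrist_force: [-0.1, 0.4, -1.2]
width: 0.015
grasp_force: 50.0
```

>>> jog_arm([
  [0,0,0.1,0,0,0,1],
  [0,0,0.1,0,0,0,1],
  [0,0,0.1,0,0,0,1],
  [0,0,0.1,0,0,0,1],
  [0,0,0.08,0,0,0,1],
  [0,0,0.05,0,0,0,1],
  [0,0,0,0,0,0,1],
  [0,0,0,0,0,0,1],
])

```text
clock: 55.12
ee_pos: [0.5863, -0.0648, 0.0418]
ee_rot: [[-1.0, 0.013, 0.0], [0.013, 1.0, -0.0], [-0.0, -0.0, -1.0]]
wrist_force: [-1.5, -0.4, 0.9]
width: 0.0145
grasp_force: 50.0
```

>>> jog_arm([
  [0,0,0,0,0,0,0.35],
  [0,0,0,0,0,0,0.35],
  [0,0,0,0,0,0,0.35],
  [0,0,0,0,0,0,0.35],
  [0,0,-0.4,0,0,0,0.35],
  [0,0,-0.65,0,0,0,0.35],
  [0,0,-0.7,0,0,0,0.35],
  [-0.6,0,0,0,0,0,1],
  [-0.7,0,0,0,0,0,1],
  [-0.7,0,0,0,0,0,1],
  [0,0,0,0,0,0,1],
  [0,0,0,0,0,0,1],
  [0,0,0,0,0,0,1],
  [0,0,0,0,0,0,1],
  [0,0,0.6,0,0,0,1],
  [0,0,0.6,0,0,0,1],
  [0,0,0,0,0,0,1],
])

```text
clock: 57.25
ee_pos: [0.7025, -0.0659, 0.0709]
ee_rot: [[-1.0, 0.013, -0.007], [0.013, 1.0, 0.001], [0.007, 0.001, -1.0]]
wrist_force: [-0.2, 0.5, -0.2]
width: 0.0006
grasp_force: 0.0
```

Run:
```python
from h import *
s=st(); go(s,[.64,-.065,.070],89.3); lids("scene",165); lids("side",170)
```

```text
t 57.25 p [ 0.7025 -0.0659  0.0709] th 89.2 R [[-1.0, 0.013, -0.007], [0.013, 1.0, 0.001], [0.007, 0.001, -1.0]] q [-0.13  0.43  1.65  0.    1.07 -1.69] w 0.0006 F [-0.2  0.5 -0.2] g 0.0
shift units [1.04 0.   0.02] then turn z units -0.01
scene px [387. 401.] c [1012.9  -21.8] size 70.5 47.2 pinch 46.7
scene px [480. 367.] c [1060.7  178.5] size 238.3 15.7 pinch 34.1
scene px [325. 324.] c [826.2 -38.5] size 98.0 78.0 pinch -84.2
scene px [140. 224.] c [ 352.6 -252.1] size 82.6 58.8 pinch -31.8
scene px [317. 220.] c [580.7 128.7] size 115.1 50.7 pinch 86.5
scene px [145. 204.] c [ 292.4 -218.6] size 94.6 68.1 pinch -34.7
scene px [240. 200.] c [412.4  -0.7] size 82.9 54.9 pinch -70.7
side px [254. 348.] c [ 358.6 -229.5] size 136.8 91.8 pinch 57.1
side px [218. 274.] c [385.7 -20.8] size 106.7 82.5 pinch 28.5
side px [298. 252.] c [586.5 -62.9] size 112.4 54.3 pinch 89.3
side px [283. 233.] c [587.2  14.3] size 112.5 70.4 pinch 89.1
side px [266. 212.] c [583.6 107.5] size 111.1 90.2 pinch 89.2
```

Now I'll push latch C over and press it down.

>>> jog_arm([
  [0.2,0,0,0,0,0,1],
  [0.2,0,0,0,0,0,1],
  [0.2,0,0,0,0,0,1],
  [0.2,0,0,0,0,0,1],
  [0.2,0,0,0,0,0,1],
  [0.2,0,0,0,0,0,1],
  [0.02,0,0.1,0,0,0,1],
  [0,0,0.1,0,0,0,1],
  [0,0,0.1,0,0,0,1],
  [0,0,0,0,0,0,1],
  [0,0,0,0,0,0,1],
])

```text
clock: 58.72
ee_pos: [0.6498, -0.066, 0.0749]
ee_rot: [[-0.999, 0.014, 0.036], [0.013, 1.0, -0.002], [-0.036, -0.002, -0.999]]
wrist_force: [1.0, 4.7, 52.0]
width: 0.0006
grasp_force: 25.9
```

>>> jog_arm([
  [0,0,-0.3,0,0,0,1],
  [0,0,-0.5,0,0,0,1],
  [0,0,-0.5,0,0,0,1],
  [0.6,0,-0.3,0,0,0,1],
  [0.8,0,0,0,0,0,1],
  [0.8,0,0,0,0,0,1],
  [0,0,0,0,0,0,1],
])

```text
clock: 59.6
ee_pos: [0.4959, -0.0631, 0.1502]
ee_rot: [[-1.0, 0.014, -0.006], [0.014, 1.0, 0.001], [0.006, 0.001, -1.0]]
wrist_force: [0.2, 0.1, -0.4]
width: 0.0004
grasp_force: 0.0
```

```bash
cat >> h.py <<'E'
def latchtip(y,a,L=.046,dy=0):
    return np.array([.655-L*np.cos(a),y+dy,.058+L*np.sin(a)])
E
python3 - <<'E'
from h import *
s=st()
b,K,T,_=grab("scene"); a,K2,T2,_=grab("side")
cv2.imwrite("pics/sc9.png",b); cv2.imwrite("pics/si9.png",a)
for n,y in dict(A=.105,B=.011,C=-.065).items():
    print(n,"hinge",proj(K,T,latchtip(y,0,0)).round(1),{d:proj(K,T,latchtip(y,np.radians(d))).round(1).tolist() for d in (0,30,60,90,120)},"side hinge",proj(K2,T2,latchtip(y,0,0)).round(1),{d:proj(K2,T2,latchtip(y,np.radians(d))).round(1).tolist() for d in (0,30,60,90,120)})
h=cv2.cvtColor(b,cv2.COLOR_BGR2HSV)
def asc(im,r0,r1,c0,c1):
    h=cv2.cvtColor(im,cv2.COLOR_BGR2HSV)
    for v in range(r0,r1):
        print(v,"".join("b" if (90<x[0]<118 and x[1]>60) else "W" if x[1]<45 and x[2]>185 else "w" if x[1]<45 and x[2]>120 else "#" if x[2]<60 else "." for x in h[v,c0:c1]))
print("scene cols 240-350");asc(b,222,284,240,350)
E
```

```text
t 59.6 p [ 0.4959 -0.0631  0.1502] th 89.2 R [[-1.0, 0.014, -0.006], [0.014, 1.0, 0.001], [0.006, 0.001, -1.0]] q [-0.18 -0.02  2.03 -0.    1.13 -1.73] w 0.0004 F [ 0.2  0.1 -0.4] g 0.0
A hinge [326.2 241.8] {0: [315.0, 229.9], 30: [317.2, 225.1], 60: [321.9, 224.7], 90: [327.9, 229.0], 120: [333.7, 237.0]} side hinge [287.8 200.9] {0: [274.0, 206.7], 30: [275.7, 200.2], 60: [280.9, 193.7], 90: [287.9, 189.3], 120: [294.9, 188.1]}
B hinge [294.  257.9] {0: [283.3, 245.2], 30: [284.9, 240.5], 60: [289.1, 240.4], 90: [294.8, 245.1], 120: [300.4, 253.6]} side hinge [305.4 221.6] {0: [291.1, 228.0], 30: [293.2, 221.4], 60: [298.7, 214.8], 90: [306.0, 210.0], 120: [313.1, 208.5]}
C hinge [266.4 271.7] {0: [256.1, 258.3], 30: [257.2, 253.7], 60: [261.0, 253.9], 90: [266.3, 259.0], 120: [271.8, 267.8]} side hinge [320.9 240. ] {0: [306.2, 246.9], 30: [308.6, 240.3], 60: [314.5, 233.4], 90: [322.1, 228.4], 120: [329.3, 226.6]}
scene cols 240-350
222 ...............................wwwwwwwwww.b.wwwwWWWWWWWWWWWWWWWww...wwwWWWWWWWWWWWWWWWwww.ww..................
223 .............................
[... 6281 characters left out ...]
..........
278 ##bbbbbbbbbbbbbbbbbbbbbbbb.bbbbbbbbbbbbb.b################....................................................
279 ###.bbbbbbbbbbbbbbbbbbbbbbbbbbbbbbb.bb.#################......................................................
280 ####bbbbbbbbbbbbbbbbbbbbbbbbbbbbbbbbb#b###############........................................................
281 ####.bbbbbbbbbbbbbbbbbbbbbbbbbbbbbb#################..........................................................
282 #####bbbbbbbbbbbbbbbbbbbbbbbbbbbbb################............................................................
283 ######bbbbbbbbbbbbbbbbbbbbbb.bb#################..............................................................
```

Run:
```python
import cv2
def asc(f,r0,r1,c0,c1):
    h=cv2.cvtColor(cv2.GaussianBlur(cv2.imread(f),(3,3),0),cv2.COLOR_BGR2HSV)
    for v in range(r0,r1): print(v,"".join("b" if (90<x[0]<118 and x[1]>60) else "W" if x[1]<60 and x[2]>170 else "w" if x[1]<60 and x[2]>110 else "#" if x[2]<60 else "." for x in h[v,c0:c1]))
print("side0");asc("pics/side0.png",220,252,296,336)
print("now");asc("pics/si9.png",184,254,266,336)
```

```text
side0
220 bbbbwwwwwwwww.........................ww
221 bbbbwwwwwwwww..........................w
222 bbbb.wwwwwwww...................w......w
223 bbbbbwwwwWwww....................w......
224 bbbbbbwwwWWwww...........WW.......w.....
225 bbbbbbbwwwWWwww.........WWWW.......w....
226 bbbbbbbwwwwwwwww........WWWWW.......w...
227 bbbbbbbbwwwwwwww........WWWWW........w..
228 bbbbbbbbbwwwwwww........WWWWWW........w.
229 bbbbbbbbbb..bwww.......WWWWWWWW........w
230 bbbbbbbbbbbbwww........WWWWWWWWW........
231 bbbbbbbbbbbbwww........WWwwWWWWWW.......
232 bbbbbbbbbbbbwwwW......WWWwwWWWWWW.......
233 bbbbbbbbbbbbbwww...WWWWwwwwWWWWWW.......
234 bbbbbbbbbbbbbbWwwwwwwwwwwwwwWwww........
235 bbbbbbbbbbbbbbbwwwwwwwWwwwWWwwww........
236 bbbbbbbbbbbbbbbbwwwwwWWWwwwwwwww........
237 bbbbbbbbbbbbbbbbbwwwwWWWWwwwwww.........
238 bbbbbbbbbbbbbbbbbbbwwWWWWWwwwww.........
239 bbbbbbbbbbbbbbbbbbbwwwWWWWWwww..........
240 bbbbbbbbbbbbbbbbbbbwwwWWWWWWww..........
241 bbbbbbbbbbbbbbbbbbbbwwwWWWWWww..........
242 bbbbbbbbbbbbbbbbbbbbwwwWWWWWw...........
243 bbbbbbbbbbbbbbbbbbbbbwwwwWWWww..........
244 bbbbbbbbbb
[... 4899 characters left out ...]
WWWWWWWWWwWWWWwW.........
245 WWWWWWwwWWWWWWWWwwwwwwwwwwWWWWWWWWWWWWWWWWWWWWWWWWWWWWWwWWWwwW........
246 .WWWWWWWWWWWWwwwwwwwwwwWWWWWWWWWWWWWWWWWWWWWWWWWWWWWWWWwwwwwww........
247 bWWWWWWWWWWwwwwwwwwwwwWWWWWWWWWWWWWWWwwwWWWWWWWWWWWWWWWWwwwwww........
248 bbWWWWWWWwwwwwwwwwwwWWWWWWWWWWWWWWWwwwwwWWWWWWWWWWWWWWWWWwbww.........
249 bbWWWwwwwwwwwwwwwWWWWWWWWWWWWWWWwwwwwwwwWWWWWWWWWWWWWWWWWbwww.........
250 bbbWWwwwwwwwwwwWWWWWWWWWWWWWWWwwwwwwwwwwWWWWWWWWWWWWWWWWWWWwW.........
251 bbbbWWwwwwwwWWWWWWWWWWWWWWWwwwwwwwwwwwwWWWWWWWWWWWWWWWWwwWWwW.........
252 bbbbbWWwwwwWWWWWWWWWWWWWWWWwwwwwwwwwwWWWWWWWWWWWWWWWWWwwwbbww.........
253 bbbbbb.wwwWWWWWWWWWWWWWWWWWWwwwwwwwWWWWWWWWWWWWWWWWwwwwwWwbww.........
```

Latch C stayed upright: at side pixel (318,225) its top is about 90°, so the finger slid over it. The shut tips must be about 27 mm above the reported TCP. I'll turn the gripper so its long side runs along x, and retry lower.

>>> jog_arm([
  [0,0,0,0,0,1,1],
  [0,0,0,0,0,1,1],
  [0,0,0,0,0,1,1],
  [0,0,0,0,0,1,1],
  [0,0,0,0,0,1,1],
  [0,0,0,0,0,1,1],
  [0,0,0,0,0,1,1],
  [0,0,0,0,0,1,1],
  [0,0,0,0,0,1,1],
  [0,0,0,0,0,1,1],
  [0,0,0,0,0,1,1],
  [0,0,0,0,0,1,1],
  [0,0,0,0,0,1,1],
  [0,0.8,0,0,0,0,1],
  [0,0.9,0,0,0,0,1],
  [0,0.9,0,0,0,0,1],
  [0,0.9,0,0,0,0,1],
  [0,0,0,0,0,0,1],
])

```text
clock: 61.95
ee_pos: [0.7149, -0.064, 0.1498]
ee_rot: [[0.002, 1.0, -0.001], [1.0, -0.002, 0.0], [0.0, -0.001, -1.0]]
wrist_force: [-0.3, -0.7, -0.4]
width: 0.0005
grasp_force: 0.0
```

Run:
```python
from h import *
s=st(); go(s,[.705,-.065,.055],-.7)
```

```text
t 61.95 p [ 0.7149 -0.064   0.1498] th -0.1 R [[0.002, 1.0, -0.001], [1.0, -0.002, 0.0], [0.0, -0.001, -1.0]] q [-0.12  0.38  1.56  0.    1.2  -0.12] w 0.0005 F [-0.3 -0.7 -0.4] g 0.0
shift units [-0.02 -0.16  1.58] then turn z units 0.09
```

>>> jog_arm([
  [0,0,0.6,0,0,0,1],
  [0,0,0.6,0,0,0,1],
  [0,0,0.38,0,0,0,1],
  [0,0,0,0,0,0,1],
  [0,-0.2,0,0,0,0,1],
  [0,-0.2,0,0,0,0,1],
  [0,-0.2,0,0,0,0,1],
  [0,-0.2,0,0,0,0,1],
  [0,-0.2,0,0,0,0,1],
  [0,-0.2,0,0,0,0,1],
  [0,0,0,0,0,0,1],
])

```text
clock: 63.32
ee_pos: [0.6376, -0.0639, 0.0575]
ee_rot: [[0.002, 1.0, -0.001], [1.0, -0.002, 0.0], [0.0, -0.001, -1.0]]
wrist_force: [-0.3, 1.5, 0.2]
width: 0.0006
grasp_force: 0.0
```

>>> jog_arm([
  [0,-0.05,0.1,0,0,0,1],
  [0,-0.05,0.1,0,0,0,1],
  [0,0,0.06,0,0,0,1],
  [0,0,0.05,0,0,0,1],
  [0,0,0.03,0,0,0,1],
  [0,0,0,0,0,0,1],
])

```text
clock: 64.08
ee_pos: [0.633, -0.0639, 0.037]
ee_rot: [[0.002, 1.0, -0.0], [1.0, -0.002, 0.0], [0.0, -0.0, -1.0]]
wrist_force: [-0.4, 0.1, 0.0]
width: 0.0004
grasp_force: 0.0
```

>>> jog_arm([
  [0,0,0.05,0,0,0,1],
  [0,0,0.03,0,0,0,1],
  [0,0,0,0,0,0,1],
])

```text
clock: 64.45
ee_pos: [0.6332, -0.064, 0.0335]
ee_rot: [[0.002, 1.0, 0.0], [1.0, -0.002, -0.0], [-0.0, 0.0, -1.0]]
wrist_force: [-2.8, 0.5, 5.2]
width: 0.0004
grasp_force: 2.8
```

Run:
```python
from h import *
s=st()
a,K2,T2,_=grab("side"); cv2.imwrite("pics/si10.png",a)
h=cv2.cvtColor(cv2.GaussianBlur(a,(3,3),0),cv2.COLOR_BGR2HSV)
for v in range(218,256): print(v,"".join("b" if (90<x[0]<118 and x[1]>60) else "W" if x[1]<60 and x[2]>170 else "w" if x[1]<60 and x[2]>110 else "#" if x[2]<60 else "." for x in h[v,290:340]))
print(proj(K2,T2,np.array(s["ee_pos"])+[0,0,.027]))
```

```text
t 64.45 p [ 0.6332 -0.064   0.0335] th -0.1 R [[0.002, 1.0, 0.0], [1.0, -0.002, -0.0], [-0.0, 0.0, -1.0]] q [-0.14  0.35  1.84 -0.    0.95 -0.14] w 0.0004 F [-2.8  0.5  5.2] g 2.8
218 w...#####################################...wwwwww
219 .########################################..wwwwww.
220 ###.....#################################..www....
221 ##.......################################.........
222 #.........################################.......w
223 ##......w..#################################....ww
224 ###...wwwww.####################..##########....ww
225 ####.wwWWWw..##################....#########....ww
226 ####.wwWWWww.##################.....########.....w
227 ####..wWWWw..#################......#######.......
228 #####..www..#################.......######..ww....
229 ######.....#####################....####.....ww...
230 ############....###..###########....##........ww..
231 ###########.wwww......##########...............ww.
232 #########..wwWWww.....#########.................ww
233 #########.wWWWWww.....#########...................
234 ##.#####.wwWWWww......#########.....
[... 497 characters left out ...]
............
244 .####.wWWWWWWWWWWWWWw..#..wwWWWWWWWWW.............
245 w.###wWWWWWWWWWWWWWWWw..wwWWWWWWWWWWwW............
246 ww...wWWWWWWWWWWWWWWWWwwWWWWWWWWWwwwww............
247 WWw.wwWWWWWWWwwWWWWWWWWWWWWWWWWWwwwwww............
248 WWwwwWWWWWWwwwwwWWWWWWWWWWWWWWWWWbbww.............
249 WWWWWWWWwwwwwwwwWWWWWWWWWWWWWWWWWbwww.............
250 WWWWWWwwwwwwwwwwWWWWWWWWWWWWWWWWWbWwW.............
251 WWWwwwwwwwwwwwwWWWWWWWWWWWWWWWWwWbWwW.............
252 WWWwwwwwwwwwwWWWWWWWWWWWWWWWWWwwwbbww.............
253 WWWWwwwwwwwWWWWWWWWWWWWWWWWwwwwwWWbww.............
254 WWWWwwwwwWWWWWWWWWWWWWWWWwwwwwwwwwww..............
255 WWWWWWWWWWWWWWWWWWWWWWWwwwwwWwwwwww...............
[313.86616723 242.33513388]
```

>>> jog_arm([
  [0,0,0.04,0,0,0,1],
  [0,0,0.02,0,0,0,1],
  [0,0,0,0,0,0,1],
])

```text
clock: 64.88
ee_pos: [0.6333, -0.064, 0.0332]
ee_rot: [[0.002, 1.0, 0.0], [1.0, -0.002, -0.0], [-0.0, 0.0, -1.0]]
wrist_force: [-10.1, 0.6, 22.9]
width: 0.0003
grasp_force: 11.5
```

Latch C is pressed to a hard stop. Next is latch B.

>>> jog_arm([
  [0,0,-0.4,0,0,0,1],
  [0,0,-0.6,0,0,0,1],
  [0,0,-0.5,0,0,0,1],
  [0,0.7,0,0,0,0,1],
  [0,0.66,0,0,0,0,1],
  [0.63,0,0,0,0,0,1],
  [0.62,0,0,0,0,0,1],
  [0,0,0,0,0,0,1],
  [0,0,0.6,0,0,0,1],
  [0,0,0.5,0,0,0,1],
  [0,0,0,0,0,0,1],
  [0,-0.2,0,0,0,0,1],
  [0,-0.2,0,0,0,0,1],
  [0,-0.2,0,0,0,0,1],
  [0,-0.2,0,0,0,0,1],
  [0,-0.2,0,0,0,0,1],
  [0,-0.2,0,0,0,0,1],
  [0,-0.1,0,0,0,0,1],
  [0,0,0,0,0,0,1],
])

```text
clock: 67.25
ee_pos: [0.636, 0.0111, 0.0528]
ee_rot: [[0.002, 1.0, -0.001], [1.0, -0.002, 0.0], [0.0, -0.001, -1.0]]
wrist_force: [-0.2, 0.7, -0.3]
width: 0.0005
grasp_force: 0.0
```

>>> jog_arm([
  [0,-0.03,0.1,0,0,0,1],
  [0,-0.03,0.1,0,0,0,1],
  [0,0,0.08,0,0,0,1],
  [0,0,0.04,0,0,0,1],
  [0,0,0.03,0,0,0,1],
  [0,0,0.02,0,0,0,1],
  [0,0,0,0,0,0,1],
])

```text
clock: 68.12
ee_pos: [0.6325, 0.0111, 0.0333]
ee_rot: [[0.002, 1.0, -0.002], [1.0, -0.002, -0.0], [-0.0, -0.002, -1.0]]
wrist_force: [-9.8, 0.3, 17.5]
width: 0.0009
grasp_force: 8.8
```

Same stop at 0.0333, so B is shut. Now latch A (y +0.094).

>>> jog_arm([
  [0,0,-0.4,0,0,0,1],
  [0,0,-0.6,0,0,0,1],
  [0,0,-0.5,0,0,0,1],
  [0,0.7,0,0,0,0,1],
  [0,0.68,0,0,0,0,1],
  [0.78,0,0,0,0,0,1],
  [0.79,0,0,0,0,0,1],
  [0,0,0,0,0,0,1],
  [0,0,0.6,0,0,0,1],
  [0,0,0.5,0,0,0,1],
  [0,0,0,0,0,0,1],
  [0,-0.2,0,0,0,0,1],
  [0,-0.2,0,0,0,0,1],
  [0,-0.2,0,0,0,0,1],
  [0,-0.2,0,0,0,0,1],
  [0,-0.2,0,0,0,0,1],
  [0,-0.2,0,0,0,0,1],
  [0,-0.1,0,0,0,0,1],
  [0,0,0,0,0,0,1],
])

```text
clock: 70.5
ee_pos: [0.6374, 0.1052, 0.0545]
ee_rot: [[0.002, 1.0, -0.001], [1.0, -0.002, -0.0], [-0.0, -0.001, -1.0]]
wrist_force: [0.5, 0.9, 0.1]
width: 0.0006
grasp_force: 0.0
```

>>> jog_arm([
  [0,-0.03,0.1,0,0,0,1],
  [0,-0.03,0.1,0,0,0,1],
  [0,0,0.08,0,0,0,1],
  [0,0,0.04,0,0,0,1],
  [0,0,0.03,0,0,0,1],
  [0,0,0.01,0,0,0,1],
  [0,0,0,0,0,0,1],
])

```text
clock: 71.38
ee_pos: [0.6345, 0.1052, 0.0335]
ee_rot: [[0.002, 1.0, -0.0], [1.0, -0.002, -0.0], [-0.0, -0.0, -1.0]]
wrist_force: [-2.6, -1.1, 4.2]
width: 0.0004
grasp_force: 2.2
```

>>> jog_arm([
  [0,0,0.04,0,0,0,1],
  [0,0,0.01,0,0,0,1],
  [0,0,0,0,0,0,1],
])

```text
clock: 71.75
ee_pos: [0.6345, 0.1053, 0.0333]
ee_rot: [[0.002, 1.0, -0.0], [1.0, -0.002, -0.0], [-0.0, -0.0, -1.0]]
wrist_force: [-10.3, -1.8, 19.2]
width: 0.0006
grasp_force: 9.4
```

>>> jog_arm([
  [0,0,-0.4,0,0,0,1],
  [0,0,-0.8,0,0,0,1],
  [0,0,-0.9,0,0,0,1],
  [0,0,-0.9,0,0,0,1],
  [0.9,0,0,0,0,0,1],
  [0.9,0,0,0,0,0,1],
  [0.9,0,0,0,0,0,1],
  [0.9,0,0,0,0,0,1],
  [0,0,0,0,0,0,1],
])

```text
clock: 72.88
ee_pos: [0.6347, 0.3254, 0.2094]
ee_rot: [[-0.002, 1.0, 0.0], [1.0, 0.002, 0.001], [0.001, 0.0, -1.0]]
wrist_force: [-0.6, -0.5, 0.5]
width: 0.0001
grasp_force: 0.0
```

Run:
```python
from h import *
s=st()
a,K,T,_=grab("side"); b,K2,T2,_=grab("scene"); cv2.imwrite("pics/si11.png",a); cv2.imwrite("pics/sc11.png",b)
h=cv2.cvtColor(cv2.GaussianBlur(a,(3,3),0),cv2.COLOR_BGR2HSV)
for n,y in dict(A=.105,B=.011,C=-.065).items():
    print(n,{d:proj(K,T,latchtip(y,np.radians(d))).round().tolist() for d in (0,15,90)})
for v in range(186,256): print(v,"".join("b" if (90<x[0]<118 and x[1]>60) else "W" if x[1]<60 and x[2]>170 else "w" if x[1]<60 and x[2]>110 else "#" if x[2]<60 else "." for x in h[v,262:336]))
# tools: dark turner / brown paddle masks in scene, near hooks
hh=cv2.cvtColor(b,cv2.COLOR_BGR2HSV)
for n,hk in dict(A=[.5543,-.2402,.24],C=[.4829,-.3834,.24]).items():
    print(n,proj(K2,T2,np.array(hk)),"eye",proj(K2,T2,np.array(hk)-[0,0,.0175]))
b3=cv2.imread("pics/sc9.png"); print("scene diff since t59.6 (tool area px>25):",int((cv2.absdiff(b,b3).max(2)[160:320,50:230]>40).sum()))
lids("side",170); lids("scene",165)
```

```text
t 72.88 p [0.6347 0.3254 0.2094] th 0.1 R [[-0.002, 1.0, 0.0], [1.0, 0.002, 0.001], [0.001, 0.0, -1.0]] q [0.44 0.34 1.52 0.   1.29 0.44] w 0.0001 F [-0.6 -0.5  0.5] g 0.0
A {0: [274.0, 207.0], 15: [274.0, 204.0], 90: [288.0, 189.0]}
B {0: [291.0, 228.0], 15: [292.0, 225.0], 90: [306.0, 210.0]}
C {0: [306.0, 247.0], 15: [307.0, 244.0], 90: [322.0, 228.0]}
186 ..........................................................................
187 ..........................................................................
188 ..........................................................................
189 ..........................................................................
190 ..........................................................................
191 ..........................................................................
192 .............WwwW.........................................................
193 ...........wwwwwwW........................................................
194 ........Wwwwwwwwwww.......................................................
195 ......wwwwwwwwwwwwwwwwwww..
[... 5094 characters left out ...]
px [220. 276.] c [373.7 -19.4] size 103.8 72.9 pinch -6.0
side px [303. 250.] c [595.1 -63. ] size 127.0 52.0 pinch 89.5
side px [289. 230.] c [595.4  14.2] size 126.1 68.0 pinch 89.4
side px [268. 211.] c [590.7 107.2] size 124.2 87.6 pinch 88.7
scene px [480. 367.] c [1060.9  178.7] size 238.3 14.7 pinch 34.3
scene px [253. 256.] c [590.5 -63.7] size 116.9 51.7 pinch 89.3
scene px [280. 243.] c [592.2  13.3] size 118.3 68.6 pinch 89.3
scene px [141. 224.] c [ 350.6 -250.6] size 77.1 61.7 pinch -26.2
scene px [310. 227.] c [589.1 106.3] size 127.2 88.6 pinch 89.1
scene px [146. 204.] c [ 291.7 -218.9] size 93.3 67.8 pinch -35.4
scene px [240. 201.] c [415.3  -1.7] size 79.9 51.8 pinch -57.2
```

Run:
```python
from h import *
b=cv2.imread("pics/sc11.png"); h=cv2.cvtColor(b,cv2.COLOR_BGR2HSV)
m=imaging.camera_model("scene");K=np.array(m["camera_matrix"]);T=np.array(m["T"])
for n,x,y,L in (("paddle A",.5543,-.2402,.153),("turner C",.4829,-.3834,.163)): print(n,"top",proj(K,T,np.array([x,y,.2495])).round(),"eye",proj(K,T,np.array([x,y,.2225])).round(),"bottom",proj(K,T,np.array([x,y,.2225-L])).round())
for v in range(196,286,2): print(v,"".join("#" if x[2]<60 else "p" if (x[1]>110 and x[2]<190) else "g" if x[1]<60 else "." for x in h[v,66:200]))
```

```text
paddle A top [163. 215.] eye [166. 225.] bottom [176. 271.]
turner C top [ 80. 221.] eye [ 84. 230.] bottom [105. 279.]
196 ...............................................................ggggggggggggggggggggggggggggggggggggg................................gg
198 ...............................................................ggggggggggggggggggggggggggggggggggggg................................gg
200 ..............................................................gggggggggggggggggggggggggggggggggggggg.................................g
202 .............................................................gggggggggggggggggggggggggggggggggggggggg................................g
204 .............................................................gggggggggggggggggggggggggggggggggggggggg................................g
206 ..........................................................ggggggggggggggggggggggggggggggggggggggggggg...............................gg
208 .........................................................ggggggggggggggggggggggggggggggggggggggggggggg..............................gg
210 ...
[... 4574 characters left out ...]
.pppp
276 .......ggggg.............ggggg##ggggg##ggggg##gggggg.pppppppppppppppppppppppppppppppppppppppppppppppppppppppppppppppppppppppp.ggg.pppp
278 ........ggggg...........p.ggggggggggggggggggggggggg.ppppppppppppppppppppppppppppppppppppppppppppppppppppppppppppppppppppppppp.ggggpppp
280 .........ggggg.........pppp......ppppppppppppppppppppppppppppppppppppppppppppppppppppppppppppppppppppppppppppppppppppppppppppp.ggg.ppp
282 ..........ggggg........ppppppppppppppppppppppppppppppppppppppppppppppppppppppppppppppppppppppppppppppppppppppppppppppppppppppp.ggg.ppp
284 ...........ggggg.......ppppppppppppppppppppppppppppppppppppppppppppppppppppppppppppppppppppppppppppppppppppppppppppppppppppppp.ggggppp
```

Both tools hang upright on their hooks, the tubs are seated and the latches lie flat. I'll hand in.

```bash
python3 -c "
from cell import ticket
print(ticket.sign_off())"
```

```text
the job is handed in; nothing more can be done
None
```

I handed the job in at about 73 s: my last camera checks show all three tubs in their pockets, all three latches shut, the turner on hook C and the paddle on hook A, but sign-off returned no verdict.

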